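# Change the wheels on the cobbler's wheel spindle

### The arm

A 7-joint arm with a two-finger parallel gripper is mounted at the origin on the work surface. World frame = base frame: x ahead of the robot, y to its left, z up, the work surface at z = 0. Lengths are in m, angles in rad, forces in N, time in s.
With the tool pointing down it reaches from about 0.4 to 0.85 m from the base axis. Payload 10.4 kg.
Tool frame: the origin (TCP) lies between the finger pads; the fingertips stand tip_extent ahead of it and the grasp point (between the pads) lies 2 mm behind it (tip_extent is the distance from the TCP to the fingertips, in m); z points along the fingers, y is the direction in which the jaws open and shut (so a half turn about z gives the same grasp; the last joint's range is limited). The gripper opens to 87 mm and grips with 3 to 60 N. Pads are 19 mm wide; open, the fingers measure 117 mm over their backs; the gripper's body (75 mm by 190 mm) begins 51 mm behind the grasp point.
Start: joints at [1.232, 0.332, -0.065, 1.46, 0.022, 1.35, -0.088], TCP at [0.194, -0.594, 0.24] pointing down, gripper open.
Joint ranges: [-2.6, 2.6], [-0.5, 2.12], [-1.47, 1.34], [0.16, 2.42], [-1.27, 4.41], [0.06, 2.06], [-2.6, 2.6]. Speed limits (rad/s): [2.22, 2.22, 2.79, 2.79, 3.14, 3.14, 3.14].

### API

Orientations are given as a unit quaternion [x, y, z, w].
In Python, from bench import read_state, camera, camera_params, close_job, tip_extent gives the robot as it stands. The module is installed in compiled form; this text tells all that it offers.
- The arm moves only by the tool send_rows, never from a script. Its argument "steps" is a list of rows, each a list of 7 numbers: the turn, a rotation vector about the tool's x, y, z in degrees, then the shift along the tool's x, y, z in m, then the gripper's target within -1 to 1 (shut at 1, half-way at 0, fully open at -1). In form: [[ax, ay, az, x, y, z, jaw], ...]. A call has exactly 10 rows; each row shifts and turns the pose as measured when the row begins, along the tool's axes as they then stand; what a row does not reach is not made up. A row lasts 1/10 s, in which the tool goes at most 50 mm and 8.59 degrees, less where a joint would pass 70% of its speed; a pose out of reach is approached as far as the arm can. A call with a gripper value outside its range is refused whole. The fingers move at their own pace and stop on an object; "force" is the grip in N (left out, the last holds). Time passes only in rows, so rows that do not move let the fingers close, or fill a call up. It gives the time, the measured TCP pose, the force and the opening at its end, in the units of the state.
- read_state(): the state, without advancing time (a new reading comes with each control period).
- camera(name): name is "scene" or "top" or "wrist"; returns (picture, depth): 384x512x3 uint8, blue, green, red; 384x512 float32, m along the optical axis (not along the pixel's ray), 0 where there is no reading.
- camera_params(name): a dict with "camera_matrix" (3x3 intrinsics, pixels), "world_from_camera" (4x4, takes a point from camera to world coordinates). Camera axes: x right, y down, z forward; pixel columns grow to the right and rows downward; lengths in m; the calibration is good to about 2 mm. A picture is of the moment at which its call begins: read the wrist's pose just before it. camera_params takes no time and is no camera call; for the wrist camera it gives the pose at the moment of the call.
- close_job(): hands the job in, once; it reports no verdict.
The state is a dict: "time": time; "joint_positions": joint angles; "joint_vel": joint speeds; "joint_torque": joint torques, N m; "ee_pos": TCP position; "eef_rot": TCP orientation; "ft_force": force on the tool from outside, world axes, zero at the start; "torque": the same for the moment, N m; "width": finger opening in m.
Only numpy, scipy, OpenCV 4.12 (cv2) and the standard library are available. Lean on these libraries where they do the work, as an engineer would, in place of code of your own. Each camera call takes 0.05 s, during which the arm holds its last target.

### The job

Swing the keeper bar of the spindle stand open, take the worn wheel off the spindle and leave it in the scrap tin. Thread every new wheel lying on the bench fully home down the spindle, the largest at the bottom and each next one smaller, then swing the keeper bar shut over them until it snaps into its detent. Leave the tack tin, heel block and polish jar where they stand and upright.

Things in the scene. Friction and masses are not known exactly. Their poses are not given: they have to be found in the camera images.
- wheel68: new finishing wheel, a flat cork ring with a dark steel bush, outer diameter 68 mm, bore 22 mm, thickness 13 mm; may be absent (None from the start). Origin at the centre of the ring (mid-thickness), z along its axis; same on both faces
- wheel60: new finishing wheel, a flat cork ring with a dark steel bush, outer diameter 60 mm, bore 22 mm, thickness 13 mm; may be absent (None from the start). Origin at the centre of the ring (mid-thickness), z along its axis; same on both faces
- wheel52: new finishing wheel, a flat cork ring with a dark steel bush, outer diameter 52 mm, bore 22 mm, thickness 13 mm; may be absent (None from the start). Origin at the centre of the ring (mid-thickness), z along its axis; same on both faces
- wheel44: new finishing wheel, a flat cork ring with a dark steel bush, outer diameter 44 mm, bore 22 mm, thickness 13 mm; may be absent (None from the start). Origin at the centre of the ring (mid-thickness), z along its axis; same on both faces
- wheel36: new finishing wheel, a flat cork ring with a dark steel bush, outer diameter 36 mm, bore 22 mm, thickness 13 mm; may be absent (None from the start). Origin at the centre of the ring (mid-thickness), z along its axis; same on both faces
- worn_wheel: worn finishing wheel, same make, outer diameter 48 mm, bore 22 mm, thickness 13 mm; the one that sits on the spindle at the start, lying on the base plate. Origin at the centre of the ring, z along its axis
- stand: fixed spindle stand; origin on the bench under the spindle, z up. Grey base plate 110 mm along its x, 220 mm along its y, 10 mm thick, with the upright steel spindle (16 mm diameter, rounded-off tip 80 mm above the bench) at its centre. Hinge pillar (18 mm diameter, 84 mm high) at y = +85 mm; latch block (46 x 20 mm, 79 mm high) at y = -85 mm
- spindle_base (a point): point on the spindle axis on the top face of the base plate (10 mm above the bench), where the first wheel must lie
- spindle_tip (a point): top of the spindle, on its axis, 80 mm above the bench
- keeper (a joint): angle (rad) of the aluminium keeper bar: 0 = shut along the stand's y over the spindle, held against a stop by a sprung ball detent (about 5 N at the handle, either way); grows as the bar swings level, clockwise from above, towards the stand's -x, up to 1.75; stays where left. Bar 190 x 20 x 8 mm, underside 84 mm above the bench
- keeper_hinge (a point): on the bar's vertical hinge axis, at the bar's top face, 92 mm above the bench
- keeper_handle (a point): top centre of the black upright handle on the bar (18 mm diameter, 40 mm tall, from 92 to 132 mm above the bench), 125 mm from the hinge axis; moves with the bar
- scrap_tin: fixed open square steel tin for scrap, 120 x 120 mm outside, walls and floor 3 mm, 40 mm high; origin under its centre
- tack_tin: small brass tin, 30 mm diameter, 22 mm high; origin under its centre; a bystander, not part of the job
- heel_block: rubber heel block, 50 x 40 x 22 mm; origin under its centre; a bystander, not part of the job
- polish_jar: glass polish jar, about 52 mm diameter and 55 mm high; origin under its centre; a bystander, not part of the job
Not all that is in view belongs to the job. Leave any orange look-alike of the wheel44 alone. What is shaped like the wheel52 but purple is not meant.

How it is judged:
On the way, in this order (a step that is already met when the one before it is completed fails the run):
1. the keeper bar is swung open, clear of the spindle (value of joint keeper above 1 rad), for 0.2 s.
2. the worn wheel lies in the scrap tin (x of worn_wheel in the frame of scrap_tin between -0.055 and 0.055 m and y of worn_wheel in the frame of scrap_tin between -0.055 and 0.055 m and z of worn_wheel in the frame of scrap_tin below 0.036 m and linear speed of worn_wheel below 0.05 m/s), for 0.2 s.
3. all the new wheels are home on the spindle, largest at the bottom to smallest on top (horizontal distance between each of wheel68, wheel60, wheel52, wheel44, wheel36 and spindle_base below 0.006 m and z of wheel68 in the frame of stand below 0.0205 m and angle between the z axis of each of wheel68, wheel60, wheel52, wheel44, wheel36 and the z axis of stand, either way round below 0.1 rad and z of wheel60 in the frame of stand below 0.0335 m and z of wheel52 in the frame of stand below 0.0465 m and z of wheel44 in the frame of stand below 0.0595 m and z of wheel36 in the frame of stand below 0.0725 m and ((angle between wheel68's own z axis and vertical below 0.3 rad and z of wheel60 in the frame of wheel68 above 0.008 m) or (angle between wheel68's own z axis and vertical above 2.84 rad and z of wheel60 in the frame of wheel68 below -0.008 m)) and ((angle between wheel68's own z axis and vertical below 0.3 rad and z of wheel52 in the frame of wheel68 above 0.008 m) or (angle between wheel68's own z axis and vertical above 2.84 rad and z of wheel52 in the frame of wheel68 below -0.008 m)) and ((angle between wheel68's own z axis and vertical below 0.3 rad and z of wheel44 in the frame of wheel68 above 0.008 m) or (angle between wheel68's own z axis and vertical above 2.84 rad and z of wheel44 in the frame of wheel68 below -0.008 m)) and ((angle between wheel68's own z axis and vertical below 0.3 rad and z of wheel36 in the frame of wheel68 above 0.008 m) or (angle between wheel68's own z axis and vertical above 2.84 rad and z of wheel36 in the frame of wheel68 below -0.008 m)) and ((angle between wheel60's own z axis and vertical below 0.3 rad and z of wheel52 in the frame of wheel60 above 0.008 m) or (angle between wheel60's own z axis and vertical above 2.84 rad and z of wheel52 in the frame of wheel60 below -0.008 m)) and ((angle between wheel60's own z axis and vertical below 0.3 rad and z of wheel44 in the frame of wheel60 above 0.008 m) or (angle between wheel60's own z axis and vertical above 2.84 rad and z of wheel44 in the frame of wheel60 below -0.008 m)) and ((angle between wheel60's own z axis and vertical below 0.3 rad and z of wheel36 in the frame of wheel60 above 0.008 m) or (angle between wheel60's own z axis and vertical above 2.84 rad and z of wheel36 in the frame of wheel60 below -0.008 m)) and ((angle between wheel52's own z axis and vertical below 0.3 rad and z of wheel44 in the frame of wheel52 above 0.008 m) or (angle between wheel52's own z axis and vertical above 2.84 rad and z of wheel44 in the frame of wheel52 below -0.008 m)) and ((angle between wheel52's own z axis and vertical below 0.3 rad and z of wheel36 in the frame of wheel52 above 0.008 m) or (angle between wheel52's own z axis and vertical above 2.84 rad and z of wheel36 in the frame of wheel52 below -0.008 m)) and ((angle between wheel44's own z axis and vertical below 0.3 rad and z of wheel36 in the frame of wheel44 above 0.008 m) or (angle between wheel44's own z axis and vertical above 2.84 rad and z of wheel36 in the frame of wheel44 below -0.008 m))), for 0.2 s.
4. the keeper bar is shut in its detent (value of joint keeper below 0.02 rad), for 0.2 s.
At the end, for the whole second after the job is handed in: Every new wheel present lies flat on the spindle, within 6 mm of its axis, at most 4 mm above its place in a full stack, each smaller one above every larger one; the worn wheel lies in the scrap tin below its rim; the keeper bar reads under 0.02 rad; wheels at rest (all of step 3 and x of worn_wheel in the frame of scrap_tin between -0.055 and 0.055 m and y of worn_wheel in the frame of scrap_tin between -0.055 and 0.055 m and z of worn_wheel in the frame of scrap_tin below 0.036 m and value of joint keeper below 0.02 rad and linear speed of each of wheel68, wheel60, wheel52, wheel44, wheel36, worn_wheel below 0.03 m/s); the robot touches nothing.
It fails at once if the tack tin is tipped over or pushed more than 5 cm away (angle between tack_tin's own z axis and vertical above 0.7 rad or distance of tack_tin from where it was at the start of the episode above 0.05 m).
It fails at once if the heel block is tipped over or pushed more than 5 cm away (angle between heel_block's own z axis and vertical above 0.7 rad or distance of heel_block from where it was at the start of the episode above 0.05 m).
It fails at once if the polish jar is tipped over or pushed more than 5 cm away (angle between polish_jar's own z axis and vertical above 0.7 rad or distance of polish_jar from where it was at the start of the episode above 0.05 m).
Of wheel68, wheel60, wheel52, wheel44, wheel36 only 3 to 5 are there at a start; the rules pass over those that are not, and their reading is None.
At some moment in a run one of wheel68, wheel60, wheel52, wheel44, wheel36 may be knocked a few centimetres aside while the robot is not near it.
Once in a run the grip may slacken for a moment while it holds something.
It also fails if it takes over 210 s, if anything falls off the work surface, if the arm or the gripper's body presses on something with over 40 N, if the wrist force passes 120 N, or if a joint passes its speed limit or range.

## Working session

There is one attempt and no reset: what is moved stays moved. The work goes in short steps, Python scripts to look and compute and a tool call to move; the robot and the scene stay as the last step left them, time stands still between calls to the robot, and variables do not carry over. Pictures are saved under pics/ and viewed, and the job is handed in when it is done.

Besides the shell and the picture viewer there is one more tool, called by a JSON object that holds its "api" and its "payload", one argument or row to a line. send_rows: Moves the arm, as the interface text tells. Its arguments: {"type":"object","properties":{"steps":{"type":"array"},"force":{"type":"number"}},"required":["steps"]}

```bash
mkdir -p pics; ls; python3 - <<'E'
from bench import *
import cv2,numpy as np
print(read_state()); print(tip_extent if not callable(tip_extent) else tip_extent())
for n in ("scene","top","wrist"):
    p=camera_params(n); print(n,np.round(p["camera_matrix"],1).tolist(),np.round(p["world_from_camera"],3).tolist())
    im,d=camera(n); cv2.imwrite(f"pics/{n}0.png",im); np.save(f"pics/{n}0.npy",d)
E
```

```text
pics
{'time': 0.0, 'joint_positions': array([ 1.2324345 ,  0.33285124, -0.06469391,  1.46095396,  0.02156122,
        1.34988383, -0.08849416]), 'joint_vel': array([ 2.03405103e-05,  3.15747896e-03, -7.30004876e-04, -1.15337317e-04,
        4.97072864e-04, -3.37495131e-05,  8.50346252e-04]), 'joint_torque': array([ 5.74035676e-04, -6.23259044e+01,  2.49809457e-02, -3.89894986e+01,
       -6.13325089e-02,  3.97395494e-02,  9.39006713e-05]), 'ee_pos': array([ 0.19397857, -0.59375175,  0.23876074]), 'eef_rot': array([ 9.87561425e-01,  1.57232118e-01, -1.24958897e-04, -6.90257020e-04]), 'ft_force': array([-0.64659501,  0.34538013, -0.05691349]), 'torque': array([ 0.01672768, -0.00283489, -0.03476601]), 'width': 0.08674242858415816}
0.017
scene [[435.8, 0.0, 254.5], [0.0, 435.8, 189.0], [0.0, 0.0, 1.0]] [[0.702, 0.557, -0.444, 1.014], [0.713, -0.544, 0.443, -0.468], [0.005, -0.627, -0.779, 0.874], [0.0, 0.0, 0.0, 1.0]]
top [[443.0, 0.0, 261.2], [0.0, 443.0, 191.7], [0.0, 0.0, 1.0]] [[-0.027, -0.985, 0.169, 0.339], [-1.0, 0.027, -0.003, -0.015], [-0.002, -0.169, -0.986, 1.368], [0.0, 0.0, 0.0, 1.0]]
wrist [[280.4, 0.0, 251.3], [0.0, 280.4, 188.9], [0.0, 0.0, 1.0]] [[0.311, -0.915, -0.256, 0.264], [-0.95, -0.3, -0.083, -0.571], [-0.001, 0.27, -0.963, 0.384], [0.0, 0.0, 0.0, 1.0]]
```

View pics/scene0.png

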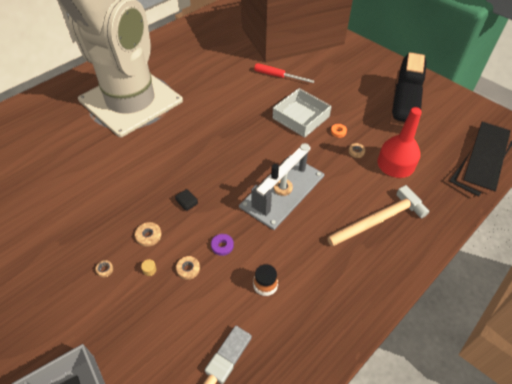

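View pics/top0.png

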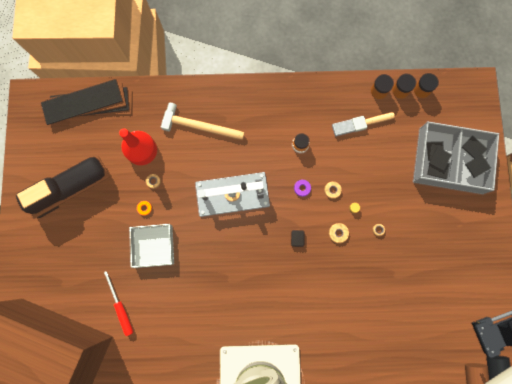

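View pics/wrist0.png

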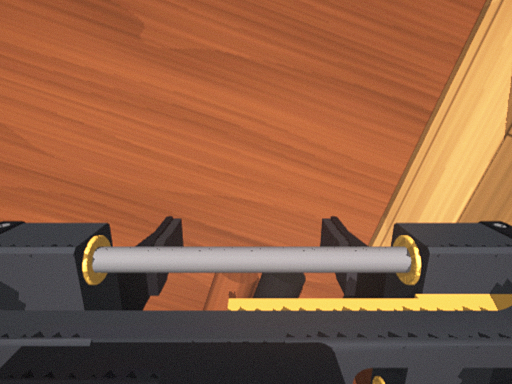

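The top view shows cork rings at about (339,233), (333,190), (379,230) and (153,181). The worn wheel is on the spindle at (233,197). The lookalikes are the orange ring at (144,208) and the purple ring at (303,188). The round things that aren't rings are the tack tin (355,208) and the jar (301,143). The heel block is at (298,239), the scrap tin at (152,246) and the stand at (233,195). Next I'll measure the sizes.

```bash
cat > h.py <<'E'
from bench import *
import cv2,numpy as np
def ray(n,u,v,p=None):
    p=p or camera_params(n); K=p["camera_matrix"];T=p["world_from_camera"]
    d=T[:3,:3]@np.linalg.inv(K)@np.array([u,v,1.]); return T[:3,3],d
def onz(n,u,v,z,p=None):
    o,d=ray(n,u,v,p); return o+d*(z-o[2])/d[2]
def proj(n,X,p=None):
    p=p or camera_params(n); T=np.linalg.inv(p["world_from_camera"]); c=T[:3,:3]@np.asarray(X)+T[:3,3]; q=p["camera_matrix"]@c; return q[:2]/q[2]
def grab(n,name):
    p=camera_params(n); im,d=camera(n); cv2.imwrite(f"pics/{name}.png",im); return im,d,p
def ringfit(n,im,p,uv,z,r=22,up=4):
    """ellipse outline of ring near uv by saturation/brightness vs wood; returns world centre & diameters"""
    u,v=map(int,uv)
    hsv=cv2.cvtColor(im,cv2.COLOR_BGR2HSV)
    return hsv[v-r:v+r,u-r:u+r]
E
python3 - <<'E'
from h import *
for n,pts in (("top",[(339,233),(333,190),(379,230),(153,181),(144,208),(303,188),(355,208),(298,239),(233,197),(152,246)]),("scene",[(148,234),(187,268),(104,269),(357,151),(339,130),(222,244),(149,268),(186,200),(284,188)])):
    im=cv2.imread(f"pics/{n}0.png"); hsv=cv2.cvtColor(im,cv2.COLOR_BGR2HSV)
    tiles=[]
    for u,v in pts:
        c=im[v-18:v+18,u-18:u+18]; tiles.append(cv2.resize(c,(160,160),interpolation=cv2.INTER_CUBIC))
    while len(tiles)<10: tiles.append(tiles[0]*0)
    cv2.imwrite(f"pics/{n}_tiles.png",np.vstack([np.hstack(tiles[:5]),np.hstack(tiles[5:])]))
    print(n,[hsv[v,u].tolist() for u,v in pts])
E
```

```text
top [[12, 158, 118], [11, 156, 144], [11, 158, 131], [12, 154, 111], [12, 146, 112], [11, 147, 109], [26, 160, 253], [14, 45, 73], [17, 93, 154], [34, 7, 250]]
scene [[10, 142, 108], [10, 141, 101], [10, 140, 111], [12, 106, 87], [10, 179, 155], [10, 142, 88], [20, 137, 238], [12, 25, 51], [20, 33, 169]]
```

View pics/top_tiles.png

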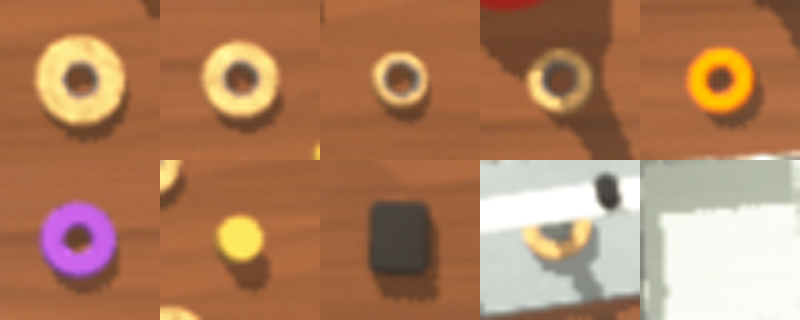

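View pics/scene_tiles.png

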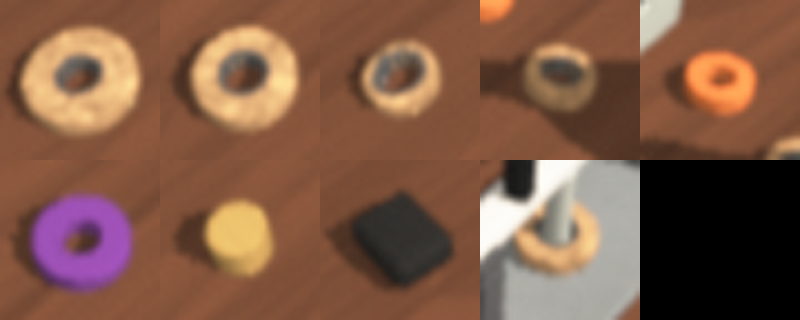

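```bash
cat >> h.py <<'E'
def rings(n,im,p,pts,z=0.013,r=16,hue=(12,35)):
    out=[]
    hsv=cv2.cvtColor(im,cv2.COLOR_BGR2HSV)
    for u,v in pts:
        u,v=int(u),int(v)
        u0,v0=max(u-r,0),max(v-r,0)
        c=hsv[v0:v+r,u0:u+r]
        S=8; big=cv2.resize(im[v0:v+r,u0:u+r],None,fx=S,fy=S,interpolation=cv2.INTER_CUBIC)
        lab=cv2.cvtColor(big,cv2.COLOR_BGR2LAB).astype(float)
        m=np.uint8((lab[...,2]-128>18)&(lab[...,0]>hue[0]*0+115)&(lab[...,2]-lab[...,1]>8))*255
        cs,_=cv2.findContours(m,cv2.RETR_EXTERNAL,cv2.CHAIN_APPROX_NONE)
        if not cs: out.append(None);continue
        k=max(cs,key=cv2.contourArea); k=cv2.convexHull(k)[:,0,:].astype(float)
        k=(k+0.5)/S-0.5+[u0,v0]
        W=np.array([onz(n,a,b,z,p)[:2] for a,b in k])
        e=cv2.fitEllipse(W.astype(np.float32)*1000)
        out.append((np.round(e[0],1),np.round(e[1],1)))
    return out
E
python3 - <<'E'
from h import *
P={"top":[(339,233),(333,190),(379,230),(153,181),(144,208),(303,188),(233,199)],"scene":[(148,234),(187,268),(104,269),(357,151),(339,130),(222,244),(284,188)]}
for n in P:
    im=cv2.imread(f"pics/{n}0.png");p=camera_params(n)
    for q,o in zip(P[n],rings(n,im,p,P[n])): print(n,q,o)
d=np.load("pics/top0.npy");p=camera_params("top")
def pt(u,v):
    o,r=ray("top",u,v,p); return np.round(o+r*d[v,u],3)
for u,v in [(339,225),(333,184),(148,181),(138,150),(125,137),(140,142),(301,143),(355,208),(298,239),(152,246),(134,246),(210,190),(245,185),(225,212),(263,184),(205,208)]: print((u,v),pt(u,v))
cv2.imwrite("pics/stand.png",cv2.resize(cv2.imread("pics/top0.png")[160:230,185:280],None,fx=8,fy=8,interpolation=cv2.INTER_CUBIC))
E
```

```text
Traceback (most recent call last):
  File "h.py", line 32, in rings
    e=cv2.fitEllipse(W.astype(np.float32)*1000)
cv2.error: OpenCV(4.12.0) /io/opencv/modules/imgproc/src/shapedescr.cpp:361: error: (-201:Incorrect size of input array) There should be at least 5 points to fit the ellipse in function 'fitEllipseNoDirect'
```

```bash
sed -i 's/        W=np.array/        if len(k)<8: out.append(None);continue\n        W=np.array/' h.py
python3 - <<'E'
from h import *
P={"top":[(339,233),(333,190),(379,230),(153,181),(144,208),(303,188),(233,199)],"scene":[(148,234),(187,268),(104,269),(357,151),(339,130),(222,244),(284,188)]}
for n in P:
    im=cv2.imread(f"pics/{n}0.png");p=camera_params(n)
    for q,o in zip(P[n],rings(n,im,p,P[n])): print(n,q,o)
    lab=cv2.cvtColor(im,cv2.COLOR_BGR2LAB)
    u,v=P[n][3]; print(lab[v-8:v+9,u].tolist(), lab[v,u+14:u+22].tolist())
    u,v=P[n][0]; print(lab[v-18:v,u].tolist())
d=np.load("pics/top0.npy");p=camera_params("top")
def pt(u,v):
    o,r=ray("top",u,v,p); return np.round(o+r*d[v,u],3)
for u,v in [(339,225),(333,184),(148,181),(138,150),(125,137),(140,142),(301,143),(355,208),(298,239),(152,246),(134,246),(210,190),(245,185),(225,212),(263,184),(205,208)]: print((u,v),pt(u,v))
cv2.imwrite("pics/stand.png",cv2.resize(cv2.imread("pics/top0.png")[160:230,185:280],None,fx=8,fy=8,interpolation=cv2.INTER_CUBIC))
E
```

```text
top (339, 233) None
top (333, 190) None
top (379, 230) None
top (153, 181) (array([599.3, 336.8]), array([89.3, 94.2]))
top (144, 208) (array([529.3, 350.5]), array([116. , 157.8]))
top (303, 188) None
top (233, 199) (array([563.9,  73.1]), array([34.9, 48.1]))
[[96, 142, 151], [144, 139, 161], [151, 139, 162], [131, 135, 152], [98, 132, 139], [84, 137, 141], [87, 142, 149], [88, 143, 151], [87, 142, 151], [88, 143, 150], [90, 140, 146], [112, 133, 143], [156, 138, 161], [171, 139, 167], [164, 139, 165], [120, 140, 157], [88, 141, 151]] [[132, 150, 162], [132, 150, 162], [131, 150, 162], [131, 150, 162], [131, 150, 162], [131, 150, 162], [132, 150, 161], [131, 150, 162]]
[[132, 150, 164], [132, 151, 163], [134, 151, 163], [133, 152, 163], [134, 152, 163], [132, 151, 162], [127, 149, 161], [138, 149, 164], [193, 141, 173], [214, 133, 175], [223, 129, 176], [229, 126, 175], [233, 124, 174], [205, 134, 163], [135, 133, 146], [92, 140, 145], [88, 142, 150], [88, 142, 151]]
scene (148, 234) (array([ 443.6, -250.8]), array([62.8, 72.4]))
scene (187, 268) (array([ 577.4, -239.7]), array([54
[... 810 characters left out ...]
 [183, 142, 163], [192, 140, 164], [195, 139, 164], [199, 138, 164], [185, 139, 160], [149, 135, 147], [113, 131, 136], [94, 130, 132], [88, 133, 136], [88, 139, 142], [92, 142, 148]]
(339, 225) [ 0.463 -0.254  0.008]
(333, 184) [ 0.59  -0.242  0.015]
(148, 181) [0.616 0.335 0.011]
(138, 150) [0.696 0.347 0.086]
(125, 137) [0.708 0.357 0.18 ]
(140, 142) [0.718 0.339 0.095]
(301, 143) [ 0.712 -0.143  0.059]
(355, 208) [ 0.513 -0.304  0.022]
(298, 239) [ 0.423 -0.125  0.02 ]
(152, 246) [ 0.415  0.323 -0.004]
(134, 246) [0.416 0.375 0.008]
(210, 190) [0.568 0.132 0.09 ]
(245, 185) [0.573 0.028 0.128]
(225, 212) [0.512 0.095 0.011]
(263, 184) [ 0.597 -0.024  0.012]
(205, 208) [0.527 0.157 0.009]
```

View pics/stand.png

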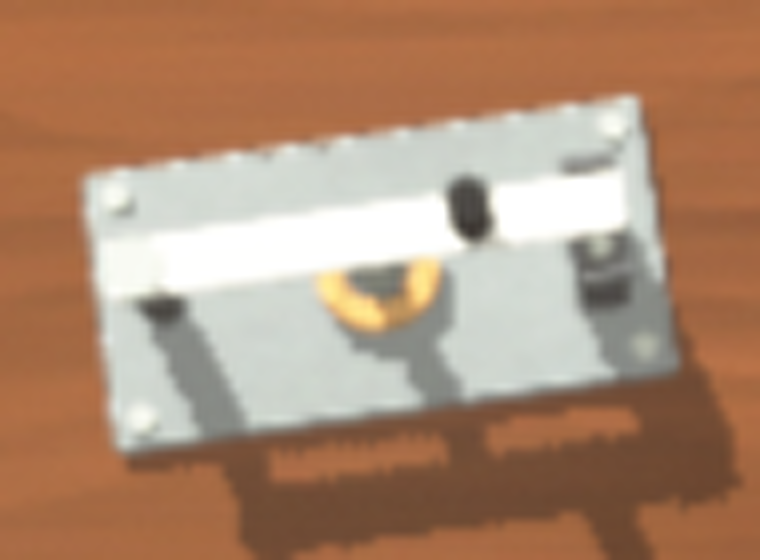

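```bash
sed -i 's/^        m=np.uint8.*/        m=np.uint8(lab[...,2]-lab[...,1]>(20 if n=="top" else 12))*255/' h.py
python3 - <<'E'
from h import *
P={"top":[(339,233),(333,190),(379,230),(153,181),(144,208),(233,199)],"scene":[(148,234),(187,268),(104,269),(357,151),(339,130),(284,188)]}
for n in P:
    im=cv2.imread(f"pics/{n}0.png");p=camera_params(n)
    for q,o in zip(P[n],rings(n,im,p,P[n])): print(n,q,o)
c=[np.array(onz("top",185+(a+.5)/8-.5,160+(b+.5)/8-.5,.01))[:2] for a,b in [(82,175),(637,97),(680,370),(118,450)]]
print(np.round(c,4), "ctr",np.mean(c,0)); 
e=[np.linalg.norm(c[i]-c[(i+1)%4]) for i in range(4)];print("sides",np.round(e,4))
y=(c[0]-c[1])+(c[3]-c[2]); print("yaw",np.degrees(np.arctan2(-y[0],y[1])))
x=(c[0]-c[3])+(c[1]-c[2]); print("yaw",np.degrees(np.arctan2(x[1],x[0])))
# scrap tin
im=cv2.imread("pics/top0.png")
cv2.imwrite("pics/tin.png",cv2.resize(im[215:280,120:185],None,fx=8,fy=8,interpolation=cv2.INTER_CUBIC))
im=cv2.imread("pics/scene0.png")
cv2.imwrite("pics/stand_s.png",cv2.resize(im[135:235,230:335],None,fx=6,fy=6,interpolation=cv2.INTER_CUBIC))
E
```

```text
top (339, 233) (array([ 439.9, -250.5]), array([62.2, 63.1]))
top (333, 190) (array([ 574. , -239.6]), array([54.3, 54.6]))
top (379, 230) (array([ 446.5, -373.3]), array([37.9, 39.1]))
top (153, 181) (array([616.2, 320.6]), array([43.4, 44.9]))
top (144, 208) (array([533.2, 346.2]), array([46.2, 46.9]))
top (233, 199) (array([564.5,  73.2]), array([33.9, 46.8]))
scene (148, 234) (array([ 443.1, -251.2]), array([62. , 70.1]))
scene (187, 268) (array([ 576.9, -240.2]), array([53.2, 60.5]))
scene (104, 269) (array([ 449.9, -374.2]), array([37.1, 45.4]))
scene (357, 151) (array([618.9, 318.8]), array([42.2, 57.5]))
scene (339, 130) (array([535.4, 345.9]), array([41.8, 50.4]))
scene (284, 188) (array([568.1,  78.3]), array([47.4, 54.3]))
[[ 0.6112  0.1886]
 [ 0.6364 -0.0289]
 [ 0.528  -0.0425]
 [ 0.5028  0.1749]] ctr [0.5695751  0.07300178]
sides [0.219  0.1092 0.2189 0.1092]
yaw 6.6116781145123875
yaw 7.180443521756687
```

View pics/stand_s.png

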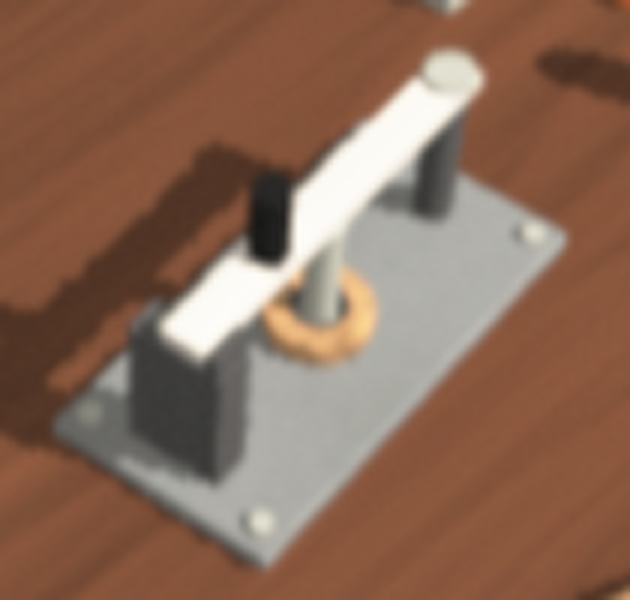

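View pics/tin.png

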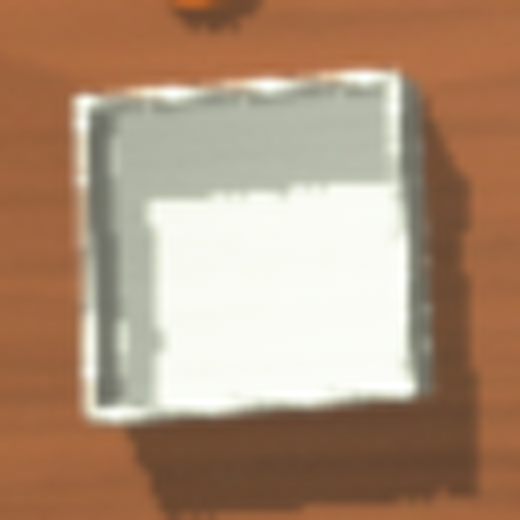

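The plate sides measure 219 x 109 mm against 220 x 110 given. The ring diameters come out at about 62, 54, 38 and 44 mm, so these are wheel60, wheel52, wheel36 and wheel44, and wheel68 seems to be absent. Next I'll write a planner that expresses targets as rows.

```bash
cat >> h.py <<'E'
from scipy.spatial.transform import Rotation as Ro
def pose():
    s=read_state(); return s,np.array(s["ee_pos"]),Ro.from_quat(s["eef_rot"])
def down(th):
    t=np.radians(th); return Ro.from_matrix(np.array([[np.cos(t),np.sin(t),0],[np.sin(t),-np.cos(t),0],[0,0,-1]]))
def plan(pos,th,n,jaw,path=None,p0=None,R0=None):
    s,p,R=pose()
    if p0 is not None: p=np.array(p0)
    if R0 is not None: R=R0
    T=down(th); rv=(R.inv()*T).as_rotvec()
    rows=[]
    for i in range(n):
        Ri=R*Ro.from_rotvec(rv*i/n)
        d=Ri.inv().apply((np.array(pos)-p)/n) if path is None else Ri.inv().apply(path[i+1]-path[i])
        rows.append(np.round(np.degrees(rv)/n,1).tolist()+np.round(d,4).tolist()+[jaw])
    for r in rows: print(r)
def st():
    s,p,R=pose(); m=R.as_matrix()
    print("t",round(s["time"],2),"p",np.round(p,4),"th",round(np.degrees(np.arctan2(m[1,0],m[0,0])),2),"tilt",np.round(m[:2,2],3),"F",np.round(s["ft_force"],1),"w",round(s["width"]*1000,1),"j7",round(s["joint_positions"][6],2))
ST=np.array([0.5696,0.0730]); YAW=6.9
def stw(x,y):
    a=np.radians(YAW); return ST+np.array([x*np.cos(a)-y*np.sin(a),x*np.sin(a)+y*np.cos(a)])
E
python3 - <<'E'
from h import *
st(); h=stw(0,-.04); print(h,stw(0,.085))
plan([h[0],h[1],.2],96.9,20,-1)
E
```

```text
t 0.15 p [ 0.194  -0.5938  0.239 ] th 18.09 tilt [-0.     0.001] F [-0.5  0.3 -0.2] w 86.7 j7 -0.09
[0.57440547 0.03328971] [0.55938837 0.15738437]
[-0.0, -0.0, -3.9, 0.0278, -0.0239, 0.002, -1]
[-0.0, -0.0, -3.9, 0.0294, -0.0219, 0.002, -1]
[-0.0, -0.0, -3.9, 0.0308, -0.0199, 0.002, -1]
[-0.0, -0.0, -3.9, 0.0321, -0.0177, 0.002, -1]
[-0.0, -0.0, -3.9, 0.0333, -0.0154, 0.002, -1]
[-0.0, -0.0, -3.9, 0.0342, -0.0131, 0.002, -1]
[-0.0, -0.0, -3.9, 0.0351, -0.0107, 0.002, -1]
[-0.0, -0.0, -3.9, 0.0357, -0.0083, 0.002, -1]
[-0.0, -0.0, -3.9, 0.0362, -0.0058, 0.002, -1]
[-0.0, -0.0, -3.9, 0.0365, -0.0033, 0.002, -1]
[-0.0, -0.0, -3.9, 0.0367, -0.0008, 0.002, -1]
[-0.0, -0.0, -3.9, 0.0366, 0.0017, 0.002, -1]
[-0.0, -0.0, -3.9, 0.0364, 0.0042, 0.002, -1]
[-0.0, -0.0, -3.9, 0.0361, 0.0067, 0.002, -1]
[-0.0, -0.0, -3.9, 0.0355, 0.0092, 0.0019, -1]
[-0.0, -0.0, -3.9, 0.0348, 0.0116, 0.0019, -1]
[-0.0, -0.0, -3.9, 0.0339, 0.014, 0.0019, -1]
[-0.0, -0.0, -3.9, 0.0329, 0.0163, 0.0019, -1]
[-0.0, -0.0, -3.9, 0.0317, 0.0185, 0.0019, -1]
[-0.0, -0.0, -3.9, 0.0303, 0.0206, 0.0019, -1]
```

{"api": "send_rows", "payload": {
  "steps": [
    [0, 0, -3.9, 0.028, -0.024, 0.002, -1],
    [0, 0, -3.9, 0.0295, -0.022, 0.002, -1],
    [0, 0, -3.9, 0.031, -0.02, 0.002, -1],
    [0, 0, -3.9, 0.032, -0.018, 0.002, -1],
    [0, 0, -3.9, 0.033, -0.015, 0.002, -1],
    [0, 0, -3.9, 0.034, -0.013, 0.002, -1],
    [0, 0, -3.9, 0.035, -0.011, 0.002, -1],
    [0, 0, -3.9, 0.036, -0.008, 0.002, -1],
    [0, 0, -3.9, 0.036, -0.006, 0.002, -1],
    [0, 0, -3.9, 0.0365, -0.003, 0.002, -1]
  ]
}}

```text
time: 1.15
ee_pos: [0.3841, -0.2709, 0.2151]
eef_rot: [0.874, 0.485, -0.002, -0.002]
ft_force: [0.5, -0.3, -0.9]
width: 0.0868
```

```bash
python3 - <<'E'
from h import *
st(); h=stw(0,-.04)
plan([h[0],h[1],.2],96.9,10,-1)
E
```

```text
t 1.15 p [ 0.3841 -0.2709  0.2151] th 58.04 tilt [-0.005  0.002] F [ 0.5 -0.3 -0.9] w 86.8 j7 -0.05
[-0.0, -0.0, -3.9, 0.0359, 0.0001, 0.0015, -1]
[-0.0, -0.0, -3.9, 0.0358, 0.0025, 0.0015, -1]
[-0.0, -0.0, -3.9, 0.0355, 0.0049, 0.0015, -1]
[-0.0, -0.0, -3.9, 0.0351, 0.0073, 0.0015, -1]
[-0.0, -0.0, -3.9, 0.0346, 0.0097, 0.0015, -1]
[-0.0, -0.0, -3.9, 0.0338, 0.012, 0.0015, -1]
[-0.0, -0.0, -3.9, 0.0329, 0.0142, 0.0015, -1]
[-0.0, -0.0, -3.9, 0.0319, 0.0164, 0.0015, -1]
[-0.0, -0.0, -3.9, 0.0307, 0.0186, 0.0015, -1]
[-0.0, -0.0, -3.9, 0.0294, 0.0206, 0.0015, -1]
```

{"api": "send_rows", "payload": {
  "steps": [
    [0, 0, -3.9, 0.036, 0, 0.0015, -1],
    [0, 0, -3.9, 0.036, 0.0025, 0.0015, -1],
    [0, 0, -3.9, 0.0355, 0.005, 0.0015, -1],
    [0, 0, -3.9, 0.035, 0.0075, 0.0015, -1],
    [0, 0, -3.9, 0.0345, 0.0095, 0.0015, -1],
    [0, 0, -3.9, 0.034, 0.012, 0.0015, -1],
    [0, 0, -3.9, 0.033, 0.014, 0.0015, -1],
    [0, 0, -3.9, 0.032, 0.0165, 0.0015, -1],
    [0, 0, -3.9, 0.031, 0.0185, 0.0015, -1],
    [0, 0, -3.9, 0.0295, 0.0205, 0.0015, -1]
  ]
}}

```text
time: 2.15
ee_pos: [0.5747, 0.05, 0.1981]
eef_rot: [0.652, 0.758, -0.002, -0.002]
ft_force: [0.2, -0.7, 0.1]
width: 0.0871
```

```bash
python3 - <<'E'
from h import *
st(); im,d,p=grab("wrist","w1"); h=stw(0,-.04); print(proj("wrist",[*h,.132],p),proj("wrist",[*h,.092],p))
plan([h[0],h[1],.118],96.9,5,-1)
E
```

```text
t 2.15 p [0.5747 0.05   0.1981] th 98.58 tilt [-0.006 -0.   ] F [ 0.2 -0.7  0.1] w 87.1 j7 -0.19
[248.68198813 226.07674343] [249.271396   209.32016043]
[-0.0, -0.0, 0.5, -0.0046, -0.0009, 0.016, -1]
[-0.0, -0.0, 0.5, -0.0046, -0.0009, 0.016, -1]
[-0.0, -0.0, 0.5, -0.0046, -0.0009, 0.016, -1]
[-0.0, -0.0, 0.5, -0.0046, -0.0009, 0.016, -1]
[-0.0, -0.0, 0.5, -0.0046, -0.0009, 0.016, -1]
```

View pics/w1.png

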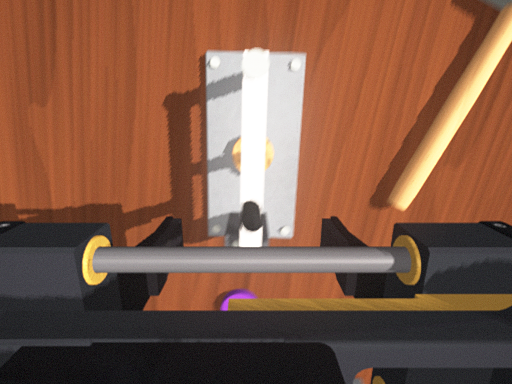

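The wrist view shows the hinge at (256,62), the handle at (252,212) and the worn wheel at (252,152) under the bar, close to where I predicted. I'll lower onto the handle.

{"api": "send_rows", "payload": {
  "steps": [
    [0, 0, 0.5, -0.0045, -0.001, 0.016, -1],
    [0, 0, 0.5, -0.0045, -0.001, 0.016, -1],
    [0, 0, 0.5, -0.0045, -0.001, 0.016, -1],
    [0, 0, 0.5, -0.0045, -0.001, 0.016, -1],
    [0, 0, 0.5, -0.0045, -0.001, 0.016, -1],
    [0, 0, 0, 0, 0, 0, -1],
    [0, 0, 0, 0, 0, 0, 0.5],
    [0, 0, 0, 0, 0, 0, 1],
    [0, 0, 0, 0, 0, 0, 1],
    [0, 0, 0, 0, 0, 0, 1]
  ],
  "force": 20
}}

```text
time: 3.2
ee_pos: [0.5744, 0.0384, 0.1158]
eef_rot: [0.662, 0.749, 0.001, -0.004]
ft_force: [-0.0, 0.3, -0.2]
width: 0.0628
```

```bash
python3 - <<'E'
from h import *
st(); im,d,p=grab("wrist","w2")
E
```

```text
t 3.2 p [0.5744 0.0384 0.1158] th 97.03 tilt [-0.005  0.007] F [-0.   0.3 -0.2] w 62.8 j7 -0.23
```

View pics/w2.png

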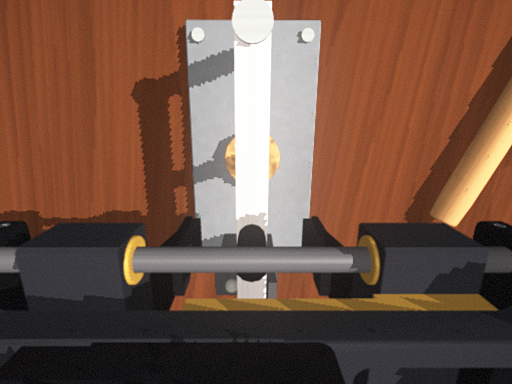

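{"api": "send_rows", "payload": {
  "steps": [
    [0, 0, 0, -0.002, 0, 0, 1],
    [0, 0, 0, -0.002, 0, 0, 1],
    [0, 0, 0, 0, 0, 0, 1],
    [0, 0, 0, 0, 0, 0, 1],
    [0, 0, 0, 0, 0, 0, 1],
    [0, 0, 0, 0, 0, 0, 1],
    [0, 0, 0, 0, 0, 0, 1],
    [0, 0, 0, 0, 0, 0, 1],
    [0, 0, 0, 0, 0, 0, 1],
    [0, 0, 0, 0, 0, 0, 1]
  ]
}}

```text
time: 4.25
ee_pos: [0.575, 0.0341, 0.1165]
eef_rot: [0.662, 0.749, 0.001, -0.004]
ft_force: [-1.4, 0.9, 1.2]
width: 0.0173
```

```bash
python3 - <<'E'
from h import *
s,p,R=pose(); st()
H=stw(0,.085); v=p[:2]-H; r=np.linalg.norm(v); a0=np.arctan2(v[1],v[0]); print("r",r,np.degrees(a0))
N=20; tot=np.radians(95)
path=[np.array([*(H+r*np.array([np.cos(a0-tot*i/N),np.sin(a0-tot*i/N)])),.1155]) for i in range(N+1)]
m=R.as_matrix(); th=np.degrees(np.arctan2(m[1,0],m[0,0]))
plan(path[-1],th-95,N,1,path=path); print(path[-1])
E
```

```text
t 4.25 p [0.575  0.0341 0.1165] th 97.03 tilt [-0.004  0.006] F [-1.4  0.9  1.2] w 17.3 j7 -0.22
r 0.12430414130665537 -82.8003504280808
[-0.0, -0.0, 4.8, 0.0004, -0.0103, 0.0, 1]
[-0.0, -0.0, 4.8, 0.0004, -0.0103, 0.0, 1]
[-0.0, -0.0, 4.8, 0.0004, -0.0103, 0.0, 1]
[-0.0, -0.0, 4.8, 0.0004, -0.0103, 0.0, 1]
[-0.0, -0.0, 4.8, 0.0004, -0.0103, 0.0, 1]
[-0.0, -0.0, 4.8, 0.0004, -0.0103, 0.0, 1]
[-0.0, -0.0, 4.8, 0.0004, -0.0103, 0.0, 1]
[-0.0, -0.0, 4.8, 0.0004, -0.0103, 0.0, 1]
[-0.0, -0.0, 4.8, 0.0004, -0.0103, 0.0, 1]
[-0.0, -0.0, 4.8, 0.0004, -0.0103, 0.0, 1]
[-0.0, -0.0, 4.8, 0.0004, -0.0103, 0.0, 1]
[-0.0, -0.0, 4.8, 0.0004, -0.0103, 0.0, 1]
[-0.0, -0.0, 4.8, 0.0004, -0.0103, 0.0, 1]
[-0.0, -0.0, 4.8, 0.0004, -0.0103, 0.0, 1]
[-0.0, -0.0, 4.8, 0.0004, -0.0103, 0.0, 1]
[-0.0, -0.0, 4.8, 0.0004, -0.0103, 0.0, 1]
[-0.0, -0.0, 4.8, 0.0004, -0.0103, 0.0, 1]
[-0.0, -0.0, 4.8, 0.0004, -0.0103, 0.0, 1]
[-0.0, -0.0, 4.8, 0.0004, -0.0103, 0.0, 1]
[-0.0, -0.0, 4.8, 0.0004, -0.0103, 0.0, 1]
[0.43517582 0.15261337 0.1155    ]
```

{"api": "send_rows", "payload": {
  "steps": [
    [0, 0, 4.8, 0.0004, -0.0103, 0, 1],
    [0, 0, 4.8, 0.0004, -0.0103, 0, 1],
    [0, 0, 4.8, 0.0004, -0.0103, 0, 1],
    [0, 0, 4.8, 0.0004, -0.0103, 0, 1],
    [0, 0, 4.8, 0.0004, -0.0103, 0, 1],
    [0, 0, 4.8, 0.0004, -0.0103, 0, 1],
    [0, 0, 4.8, 0.0004, -0.0103, 0, 1],
    [0, 0, 4.8, 0.0004, -0.0103, 0, 1],
    [0, 0, 4.8, 0.0004, -0.0103, 0, 1],
    [0, 0, 4.8, 0.0004, -0.0103, 0, 1]
  ]
}}

```text
time: 5.25
ee_pos: [0.4773, 0.0648, 0.1165]
eef_rot: [0.916, 0.401, 0.001, -0.004]
ft_force: [-0.8, 1.5, -0.7]
width: 0.0174
```

```bash
cat > arc.py <<'E'
from h import *
import sys
def arc(deg,N,z=.116,jaw=1,r=.1245):
    s,p,R=pose(); st()
    H=stw(0,.085); v=p[:2]-H; print("r",np.linalg.norm(v)); a0=np.arctan2(v[1],v[0]); print("bar angle",np.degrees(np.radians(YAW-90)-a0))
    tot=np.radians(deg)
    path=[np.array([*p[:2],z])]+[np.array([*(H+r*np.array([np.cos(a0-tot*i/N),np.sin(a0-tot*i/N)])),z]) for i in range(1,N+1)]
    m=R.as_matrix(); th=np.degrees(np.arctan2(m[1,0],m[0,0]))
    path[0]=p
    plan(path[-1],th-deg,N,jaw,path=path)
arc(float(sys.argv[1]),int(sys.argv[2]))
E
python3 arc.py 47 10
```

```text
t 5.25 p [0.4773 0.0648 0.1165] th 47.29 tilt [-0.002  0.007] F [-0.8  1.5 -0.7] w 17.4 j7 -1.07
r 0.12368014843097964
bar angle 48.466276344921965
[-0.0, -0.0, 4.7, -0.0006, -0.0102, 0.0006, 1]
[-0.0, -0.0, 4.7, 0.0002, -0.0102, 0.0001, 1]
[-0.0, -0.0, 4.7, 0.0002, -0.0102, 0.0001, 1]
[-0.0, -0.0, 4.7, 0.0002, -0.0102, 0.0, 1]
[-0.0, -0.0, 4.7, 0.0002, -0.0102, 0.0, 1]
[-0.0, -0.0, 4.7, 0.0002, -0.0102, 0.0, 1]
[-0.0, -0.0, 4.7, 0.0002, -0.0102, 0.0, 1]
[-0.0, -0.0, 4.7, 0.0002, -0.0102, 0.0, 1]
[-0.0, -0.0, 4.7, 0.0002, -0.0102, 0.0, 1]
[-0.0, -0.0, 4.7, 0.0002, -0.0102, 0.0, 1]
```

{"api": "send_rows", "payload": {
  "steps": [
    [0, 0, 4.6, 0.0003, -0.0101, 0, 1],
    [0, 0, 4.6, 0.0003, -0.0101, 0, 1],
    [0, 0, 4.6, 0.0003, -0.0101, 0, 1],
    [0, 0, 4.6, 0.0003, -0.0101, 0, 1],
    [0, 0, 4.6, 0.0003, -0.0101, 0, 1],
    [0, 0, 4.6, 0.0003, -0.0101, 0, 1],
    [0, 0, 4.6, 0.0003, -0.0101, 0, 1],
    [0, 0, 4.6, 0.0003, -0.0101, 0, 1],
    [0, 0, 4.6, 0.0003, -0.0101, 0, 1],
    [0, 0, 0, 0, 0, 0, 1]
  ]
}}

```text
time: 6.25
ee_pos: [0.4361, 0.1495, 0.1165]
eef_rot: [0.999, 0.038, 0.002, -0.004]
ft_force: [0.6, 0.9, -1.2]
width: 0.017
```

{"api": "send_rows", "payload": {
  "steps": [
    [0, 0, 0, 0, 0, 0, 1],
    [0, 0, 0, 0, 0, 0, -1],
    [0, 0, 0, 0, 0, 0, -1],
    [0, 0, 0, 0, 0, 0, -1],
    [0, 0, 0, 0, 0, 0, -1],
    [0, 0, 0, 0, 0, -0.01, -1],
    [0, 0, 0, 0, 0, -0.02, -1],
    [0, 0, 0, 0, 0, -0.025, -1],
    [0, 0, 0, 0, 0, -0.025, -1],
    [0, 0, 0, 0, 0, -0.02, -1]
  ]
}}

```text
time: 7.25
ee_pos: [0.4344, 0.1467, 0.2204]
eef_rot: [0.999, 0.041, -0.0, -0.004]
ft_force: [0.3, -0.4, -0.4]
width: 0.081
```

```bash
python3 - <<'E'
from h import *
st(); grab("top","t2"); grab("scene","s2"); grab("wrist","w3")
im=cv2.imread("pics/t2.png"); 
cv2.imwrite("pics/t2c.png",cv2.resize(im[150:270,110:400],None,fx=2.7,fy=2.7,interpolation=cv2.INTER_CUBIC))
E
```

```text
t 7.25 p [0.4344 0.1467 0.2204] th 4.72 tilt [-0.001  0.008] F [ 0.3 -0.4 -0.4] w 81.0 j7 -1.9
```

View pics/t2c.png

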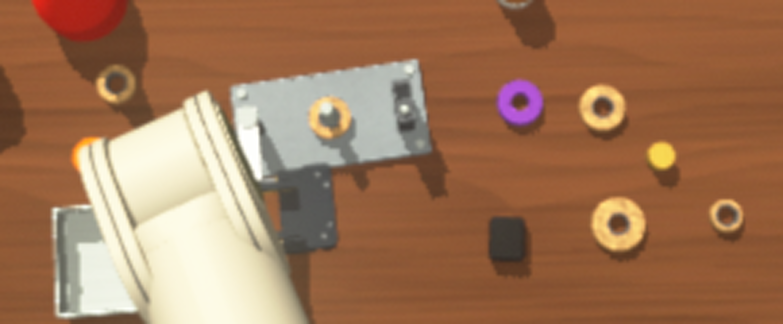

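View pics/s2.png

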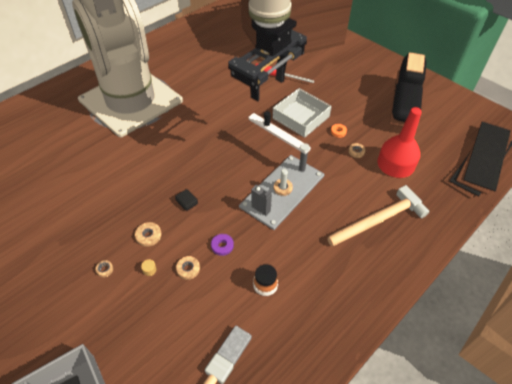

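View pics/w3.png

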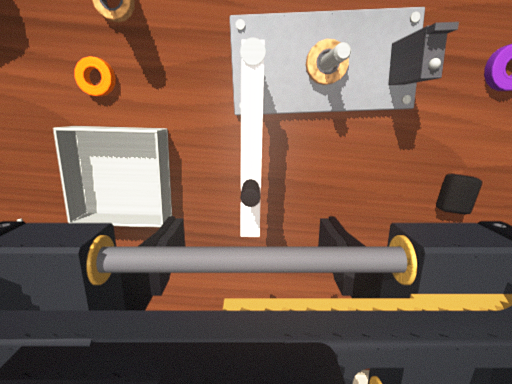

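The keeper is open at about 92°, with the bar at (250,140) in the wrist view and clear of the spindle at (340,55). Next comes the worn wheel.

```bash
python3 - <<'E'
from h import *
s,p,R=pose(); print(proj("wrist",p), proj("wrist",p+[0,0,-.017]))
plan([ST[0],ST[1],.16],96.9,11,-1)
E
```

```text
[251.49168185 244.71464037] [251.66383851 232.21422997]
[-0.0, -0.0, -8.4, 0.0116, 0.0077, 0.0054, -1]
[-0.0, -0.0, -8.4, 0.0104, 0.0093, 0.0054, -1]
[-0.0, -0.0, -8.4, 0.0089, 0.0108, 0.0054, -1]
[-0.0, -0.0, -8.4, 0.0073, 0.0119, 0.0054, -1]
[-0.0, -0.0, -8.4, 0.0054, 0.0129, 0.0054, -1]
[-0.0, -0.0, -8.4, 0.0035, 0.0135, 0.0054, -1]
[-0.0, -0.0, -8.4, 0.0015, 0.0139, 0.0054, -1]
[-0.0, -0.0, -8.4, -0.0005, 0.014, 0.0054, -1]
[-0.0, -0.0, -8.4, -0.0026, 0.0137, 0.0054, -1]
[-0.0, -0.0, -8.4, -0.0045, 0.0132, 0.0054, -1]
[-0.0, -0.0, -8.4, -0.0064, 0.0124, 0.0054, -1]
```

{"api": "send_rows", "payload": {
  "steps": [
    [0, 0, -8.4, 0.012, 0.008, 0, -1],
    [0, 0, -8.4, 0.0105, 0.0095, 0, -1],
    [0, 0, -8.4, 0.009, 0.011, 0, -1],
    [0, 0, -8.4, 0.0075, 0.012, 0, -1],
    [0, 0, -8.4, 0.0055, 0.013, 0, -1],
    [0, 0, -8.4, 0.0035, 0.0135, 0, -1],
    [0, 0, -8.4, 0.0015, 0.014, 0.01, -1],
    [0, 0, -8.4, -0.0005, 0.014, 0.015, -1],
    [0, 0, -8.4, -0.0025, 0.0135, 0.015, -1],
    [0, 0, -8.4, -0.0045, 0.013, 0.015, -1]
  ]
}}

```text
time: 8.4
ee_pos: [0.5596, 0.0797, 0.1585]
eef_rot: [0.702, 0.712, 0.0, -0.004]
ft_force: [0.4, -0.3, -0.1]
width: 0.087
```

```bash
python3 - <<'E'
from h import *
st()
plan([ST[0],ST[1],.034],96.9,9,-1)
E
```

```text
t 8.4 p [0.5596 0.0797 0.1585] th 90.76 tilt [-0.006  0.006] F [ 0.4 -0.3 -0.1] w 87.0 j7 -0.36
[-0.0, -0.0, -0.7, -0.0008, 0.0012, 0.0138, -1]
[-0.0, -0.0, -0.7, -0.0008, 0.0012, 0.0138, -1]
[-0.0, -0.0, -0.7, -0.0009, 0.0011, 0.0138, -1]
[-0.0, -0.0, -0.7, -0.0009, 0.0011, 0.0138, -1]
[-0.0, -0.0, -0.7, -0.0009, 0.0011, 0.0138, -1]
[-0.0, -0.0, -0.7, -0.0009, 0.0011, 0.0138, -1]
[-0.0, -0.0, -0.7, -0.0009, 0.0011, 0.0138, -1]
[-0.0, -0.0, -0.7, -0.0009, 0.001, 0.0138, -1]
[-0.0, -0.0, -0.7, -0.0009, 0.001, 0.0138, -1]
```

{"api": "send_rows", "payload": {
  "steps": [
    [0, 0, -2, -0.003, 0.004, 0.005, -1],
    [0, 0, -2, -0.003, 0.003, 0.01, -1],
    [0, 0, -2, -0.002, 0.003, 0.015, -1],
    [0, 0, 0, 0, 0, 0.015, -1],
    [0, 0, 0, 0, 0, 0.015, -1],
    [0, 0, 0, 0, 0, 0.015, -1],
    [0, 0, 0, 0, 0, 0.015, -1],
    [0, 0, 0, 0, 0, 0.015, -1],
    [0, 0, 0, 0, 0, 0.01, -1],
    [0, 0, 0, 0, 0, 0, -1]
  ]
}}

```text
time: 9.4
ee_pos: [0.5659, 0.0718, 0.0282]
eef_rot: [0.661, 0.75, -0.002, -0.008]
ft_force: [1.3, -0.7, 1.3]
width: 0.087
```

```bash
python3 - <<'E'
from h import *
st();grab("wrist","w4")
plan([ST[0],ST[1],.034],96.9,3,-1)
E
```

```text
t 9.4 p [0.5659 0.0718 0.0282] th 97.23 tilt [-0.015  0.007] F [ 1.3 -0.7  1.3] w 87.0 j7 -0.32
[-0.3, -0.2, 0.1, 0.0003, 0.0012, -0.0018, -1]
[-0.3, -0.2, 0.1, 0.0003, 0.0012, -0.0018, -1]
[-0.3, -0.2, 0.1, 0.0003, 0.0013, -0.0018, -1]
```

View pics/w4.png

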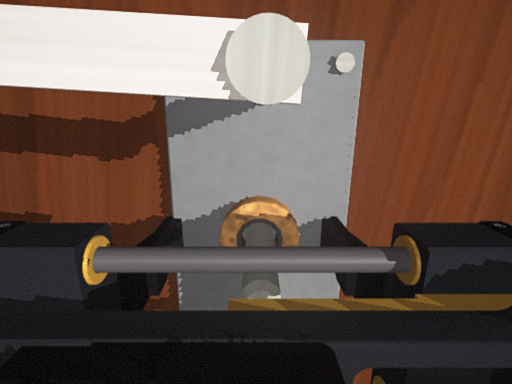

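{"api": "send_rows", "payload": {
  "steps": [
    [-0.3, -0.2, 0, 0, 0.0012, -0.002, -1],
    [-0.3, -0.2, 0, 0, 0.0012, -0.002, -1],
    [-0.2, -0.2, 0, 0, 0.001, -0.001, 1],
    [0, 0, 0, 0, 0, 0, 1],
    [0, 0, 0, 0, 0, 0, 1],
    [0, 0, 0, 0, 0, 0, 1],
    [0, 0, 0, 0, 0, 0, 1],
    [0, 0, 0, 0, 0, 0, 1],
    [0, 0, 0, 0, 0, 0, 1],
    [0, 0, 0, 0, 0, 0, 1]
  ],
  "force": 25
}}

```text
time: 10.45
ee_pos: [0.5703, 0.0725, 0.0348]
eef_rot: [0.661, 0.75, 0.0, 0.002]
ft_force: [-0.2, 0.4, 1.4]
width: 0.0465
```

```bash
python3 - <<'E'
from h import *
st()
E
```

```text
t 10.45 p [0.5703 0.0725 0.0348] th 97.22 tilt [ 0.003 -0.002] F [-0.2  0.4  1.4] w 46.5 j7 -0.33
```

```bash
python3 - <<'E'
from h import *
c=[np.array(onz("top",120+(a+.5)/8-.5,215+(b+.5)/8-.5,.04))[:2] for a,b in [(75,97),(405,72),(430,393),(88,420)]]
c=np.array(c);print(np.round(c,3),c.mean(0),[round(np.linalg.norm(c[i]-c[(i+1)%4]),3) for i in range(4)])
E
```

```text
[[0.472 0.382]
 [0.478 0.258]
 [0.359 0.248]
 [0.352 0.375]] [0.41530614 0.31577894] [np.float64(0.124), np.float64(0.12), np.float64(0.127), np.float64(0.12)]
```

{"api": "send_rows", "payload": {
  "steps": [
    [0, 0, 0, 0, 0, -0.005, 1],
    [0, 0, 0, 0, 0, -0.01, 1],
    [0, 0, 0, 0, 0, -0.015, 1],
    [0, 0, 0, 0, 0, -0.015, 1],
    [0, 0, 0, 0, 0, -0.02, 1],
    [0, 0, 0, 0, 0, -0.02, 1],
    [0, 0, 0, 0, 0, -0.02, 1],
    [0, 0, 0, 0, 0, -0.02, 1],
    [0, 0, 0, 0, 0, -0.02, 1],
    [0, 0, 0, 0, 0, 0, 1]
  ]
}}

```text
time: 11.45
ee_pos: [0.5704, 0.0739, 0.1966]
eef_rot: [0.661, 0.751, 0.003, 0.004]
ft_force: [-0.1, -0.1, -1.2]
width: 0.0467
```

```bash
python3 - <<'E'
from h import *
st();grab("wrist","w5"); grab("scene","s5")
im=cv2.imread("pics/s5.png");cv2.imwrite("pics/s5c.png",cv2.resize(im[80:240,200:400],None,fx=3,fy=3))
E
```

```text
t 11.45 p [0.5704 0.0739 0.1966] th 97.31 tilt [ 0.01  -0.002] F [-0.1 -0.1 -1.2] w 46.7 j7 -0.24
```

View pics/w5.png

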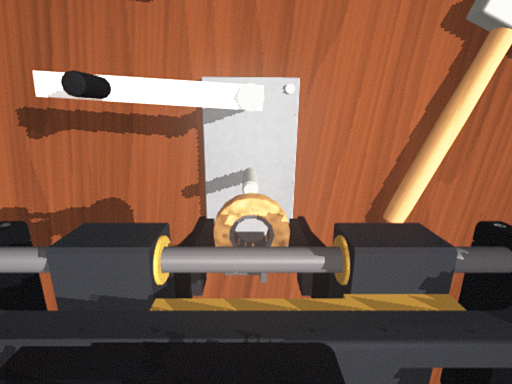

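View pics/s5c.png

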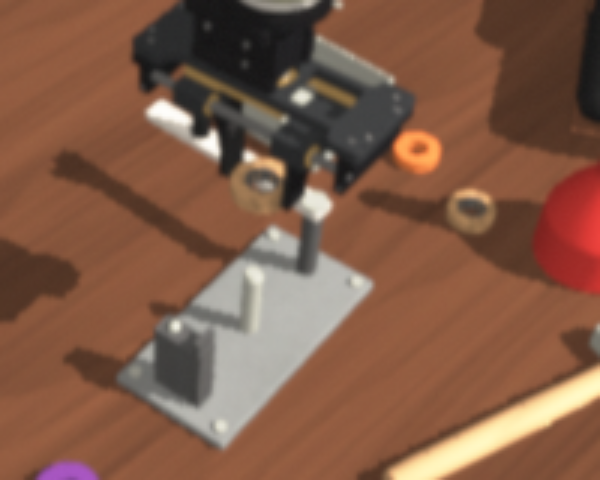

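```bash
python3 - <<'E'
from h import *
plan([.4153,.3165,.15],97,9,1)
E
```

```text
[0.0, 0.0, 0.0, 0.029, -0.0136, 0.0047, 1]
[0.0, 0.0, 0.0, 0.029, -0.0136, 0.0047, 1]
[0.0, 0.0, 0.0, 0.029, -0.0136, 0.0047, 1]
[0.0, 0.0, 0.0, 0.029, -0.0136, 0.0047, 1]
[0.0, 0.0, 0.0, 0.0289, -0.0136, 0.0047, 1]
[0.0, 0.0, 0.0, 0.0289, -0.0136, 0.0048, 1]
[0.0, 0.0, 0.0, 0.0289, -0.0137, 0.0048, 1]
[0.0, 0.0, 0.0, 0.0289, -0.0137, 0.0048, 1]
[0.0, 0.0, 0.0, 0.0289, -0.0137, 0.0048, 1]
```

{"api": "send_rows", "payload": {
  "steps": [
    [0, 0, 0, 0.029, -0.0137, 0, 1],
    [0, 0, 0, 0.029, -0.0137, 0, 1],
    [0, 0, 0, 0.029, -0.0137, 0, 1],
    [0, 0, 0, 0.029, -0.0137, 0, 1],
    [0, 0, 0, 0.029, -0.0137, 0, 1],
    [0, 0, 0, 0.029, -0.0137, 0, 1],
    [0, 0, 0, 0.029, -0.0137, 0.01, 1],
    [0, 0, 0, 0.029, -0.0137, 0.015, 1],
    [0, 0, 0, 0.029, -0.0137, 0.02, 1],
    [0, 0, 0, 0, 0, 0, 1]
  ]
}}

```text
time: 12.55
ee_pos: [0.4038, 0.321, 0.1382]
eef_rot: [0.662, 0.749, -0.004, 0.001]
ft_force: [-0.1, -0.5, -0.1]
width: 0.0465
```

```bash
python3 - <<'E'
from h import *
st()
plan([.4153,.3165,.036],97,6,1)
E
```

```text
t 12.55 p [0.4038 0.321  0.1382] th 97.08 tilt [-0.004 -0.007] F [-0.1 -0.5 -0.1] w 46.5 j7 -0.82
[-0.1, 0.1, 0.0, -0.0009, 0.0019, 0.017, 1]
[-0.1, 0.1, 0.0, -0.0009, 0.0019, 0.017, 1]
[-0.1, 0.1, 0.0, -0.0009, 0.0019, 0.017, 1]
[-0.1, 0.1, 0.0, -0.0009, 0.0019, 0.017, 1]
[-0.1, 0.1, 0.0, -0.0009, 0.0018, 0.017, 1]
[-0.1, 0.1, 0.0, -0.001, 0.0018, 0.017, 1]
```

{"api": "send_rows", "payload": {
  "steps": [
    [0, 0, 0, -0.002, 0.004, 0.01, 1],
    [0, 0, 0, -0.002, 0.004, 0.02, 1],
    [0, 0, 0, -0.001, 0.003, 0.02, 1],
    [0, 0, 0, 0, 0, 0.02, 1],
    [0, 0, 0, 0, 0, 0.015, 1],
    [0, 0, 0, 0, 0, 0.01, 1],
    [0, 0, 0, 0, 0, 0, 1],
    [0, 0, 0, 0, 0, 0, -0.35],
    [0, 0, 0, 0, 0, 0, -0.35],
    [0, 0, 0, 0, 0, 0, -0.35]
  ]
}}

```text
time: 13.55
ee_pos: [0.4198, 0.3102, 0.0368]
eef_rot: [0.664, 0.747, -0.005, 0.002]
ft_force: [0.5, 0.1, -0.5]
width: 0.0575
```

```bash
python3 - <<'E'
from h import *
st()
E
```

```text
t 13.55 p [0.4198 0.3102 0.0368] th 96.71 tilt [-0.005 -0.01 ] F [ 0.5  0.1 -0.5] w 57.5 j7 -0.9
```

{"api": "send_rows", "payload": {
  "steps": [
    [0, 0, 0, 0, 0, -0.02, -0.35],
    [0, 0, 0, 0, 0, -0.03, -0.35],
    [0, 0, 0, 0, 0, -0.04, -0.35],
    [0, 0, 0, 0, 0, -0.04, -1],
    [0, 0, 0, 0, 0, -0.035, -1],
    [0, 0, 0, -0.02, 0, -0.01, -1],
    [0, 0, 0, -0.04, 0, 0, -1],
    [0, 0, 0, -0.045, 0, 0, -1],
    [0, 0, 0, -0.045, 0, 0, -1],
    [0, 0, 0, -0.04, 0, 0, -1]
  ]
}}

```text
time: 14.55
ee_pos: [0.4431, 0.1267, 0.2279]
eef_rot: [0.658, 0.753, 0.001, 0.004]
ft_force: [0.5, -0.7, -0.3]
width: 0.0866
```

```bash
python3 - <<'E'
from h import *
st();im,d,p=grab("scene","s6"); im2,d2,p2=grab("wrist","w6")
for q,o in zip([60,52,36,44,'worn'],rings("scene",im,p,[(148,234),(187,268),(104,269),(357,151)])): print(q,o)
print(onz("top",339,233,.013))
E
```

```text
t 14.55 p [0.4431 0.1267 0.2279] th 97.64 tilt [ 0.008 -0.004] F [ 0.5 -0.7 -0.3] w 86.6 j7 -0.24
60 (array([ 443.1, -251.2]), array([62. , 70.2]))
52 (array([ 576.9, -240.2]), array([53.4, 60.4]))
36 (array([ 450. , -374.2]), array([37.3, 45.4]))
44 (array([618.8, 318.5]), array([42.6, 57.6]))
[ 0.43805956 -0.25192231  0.013     ]
```

View pics/s6.png

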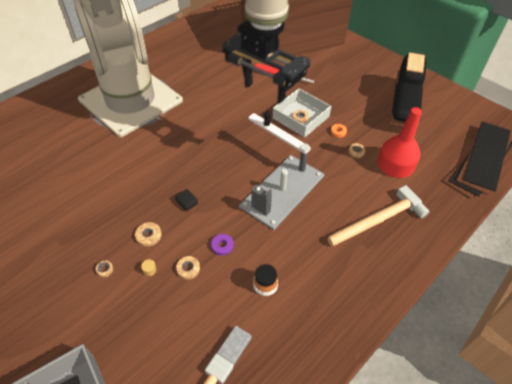

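View pics/w6.png

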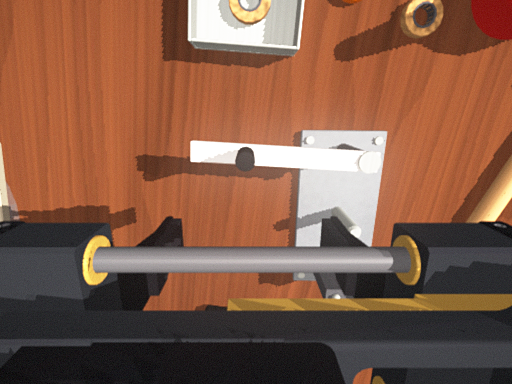

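The scene view shows the worn wheel lying flat in the tin at (301,116), and the new wheels haven't moved. Next I'll locate the spindle axis in the wrist views and head for wheel60.

```bash
python3 - <<'E'
from h import *
im=cv2.imread("pics/w5.png");cv2.imwrite("pics/c1.png",cv2.resize(im[150:210,220:290],None,fx=8,fy=8,interpolation=cv2.INTER_CUBIC))
im=cv2.imread("pics/w6.png");cv2.imwrite("pics/c2.png",cv2.resize(im[190:250,315:385],None,fx=8,fy=8,interpolation=cv2.INTER_CUBIC))
plan([.4415,-.251-.0,.16],97,10,-1)
E
```

```text
[0.0, 0.0, 0.0, -0.037, -0.005, 0.007, -1]
[0.0, 0.0, 0.0, -0.037, -0.005, 0.007, -1]
[0.0, 0.0, 0.0, -0.037, -0.005, 0.0069, -1]
[0.0, 0.0, 0.0, -0.037, -0.0049, 0.0069, -1]
[0.0, 0.0, 0.0, -0.037, -0.0049, 0.0069, -1]
[0.0, 0.0, 0.0, -0.0371, -0.0049, 0.0069, -1]
[0.0, 0.0, 0.0, -0.0371, -0.0049, 0.0068, -1]
[0.0, 0.0, 0.0, -0.0371, -0.0049, 0.0068, -1]
[0.0, 0.0, 0.0, -0.0371, -0.0048, 0.0068, -1]
[0.0, 0.0, 0.0, -0.0371, -0.0048, 0.0068, -1]
```

View pics/c1.png

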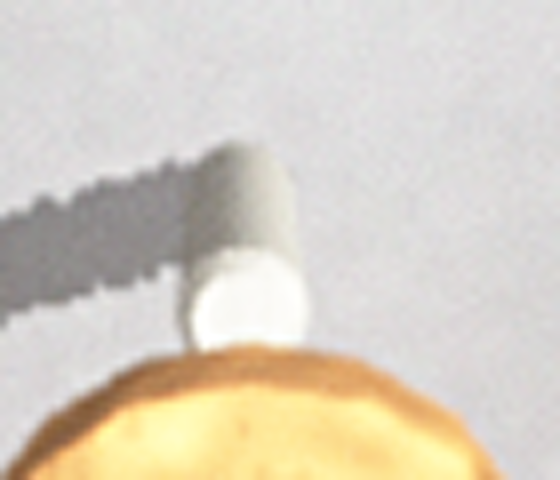

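View pics/c2.png

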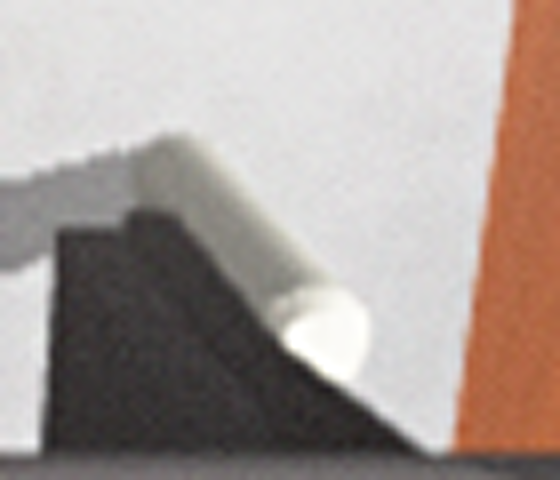

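```bash
python3 - <<'E'
from h import *
s,p,R=pose(); T=camera_params("wrist")["world_from_camera"]; K=camera_params("wrist")["camera_matrix"]
tool=np.eye(4);tool[:3,:3]=R.as_matrix();tool[:3,3]=p
E=np.linalg.inv(tool)@T; np.save("tool_cam.npy",E); print(np.round(E,4))
def at(p,q,u,v,z):
    t=np.eye(4);t[:3,:3]=Ro.from_quat(q/np.linalg.norm(q)).as_matrix();t[:3,3]=p
    return onz("wrist",u,v,z,{"camera_matrix":K,"world_from_camera":t@E})
q=Ro.from_matrix(Ro.from_rotvec([0,0,0]).as_matrix())
# w5
for tilt in [(.01,-.002),(0,0)]:
    z=np.array([tilt[0],tilt[1],-1]);z/=np.linalg.norm(z)
    th=np.radians(97.31);x=np.array([np.cos(th),np.sin(th),0]);x-=z*(x@z);x/=np.linalg.norm(x);y=np.cross(z,x)
    Rq=Ro.from_matrix(np.stack([x,y,z],1)).as_quat()
    print("w5 tip",at([.5704,.0739,.1966],Rq,250.8,188.1,.08), "base",at([.5704,.0739,.1966],Rq,220+238/8,150+195/8,.01))
E
```

```text
[[ 4.000e-04 -9.628e-01 -2.702e-01  7.400e-02]
 [ 1.000e+00  3.000e-04  4.000e-04 -4.000e-04]
 [-3.000e-04 -2.702e-01  9.628e-01 -1.447e-01]
 [ 0.000e+00  0.000e+00  0.000e+00  1.000e+00]]
w5 tip [0.57064237 0.07499986 0.08      ] base [0.57027551 0.07248973 0.01      ]Traceback (most recent call last):
  File "<stdin>", line 11, in <module>
numpy._core._exceptions._UFuncOutputCastingError: Cannot cast ufunc 'divide' output from dtype('float64') to dtype('int64') with casting rule 'same_kind'
```

{"api": "send_rows", "payload": {
  "steps": [
    [0, 0, 0, -0.037, -0.005, 0, -1],
    [0, 0, 0, -0.037, -0.005, 0, -1],
    [0, 0, 0, -0.037, -0.005, 0, -1],
    [0, 0, 0, -0.037, -0.005, 0, -1],
    [0, 0, 0, -0.037, -0.005, 0, -1],
    [0, 0, 0, -0.037, -0.005, 0, -1],
    [0, 0, 0, -0.037, -0.005, 0.01, -1],
    [0, 0, 0, -0.037, -0.005, 0.015, -1],
    [0, 0, 0, -0.037, -0.005, 0.015, -1],
    [0, 0, 0, -0.037, -0.005, 0.02, -1]
  ]
}}

```text
time: 15.65
ee_pos: [0.4492, -0.2555, 0.1791]
eef_rot: [0.655, 0.756, 0.004, 0.014]
ft_force: [0.7, 0.2, 0.2]
width: 0.0873
```

```bash
python3 - <<'E'
from h import *
st();im,d,p=grab("wrist","w7"); print(proj("wrist",[.4415,-.251,.013],p))
E
```

```text
t 15.65 p [ 0.4492 -0.2555  0.1791] th 98.18 tilt [ 0.028 -0.012] F [0.7 0.2 0.2] w 87.3 j7 0.53
[241.53611895 170.70757594]
```

View pics/w7.png

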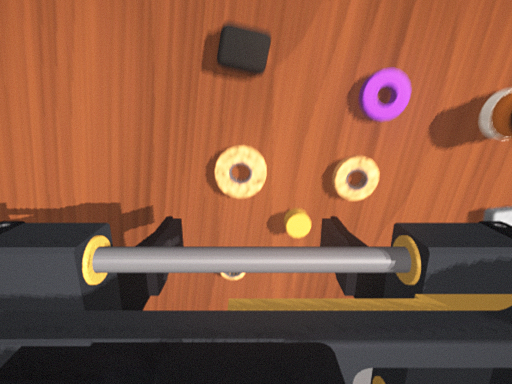

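```bash
python3 - <<'E'
from h import *
im=cv2.imread("pics/w7.png");p=camera_params("wrist")
for q,o in zip([60,52],rings("wrist",im,p,[(240,172),(357,178)],r=34)): print(q,o)
plan([.4415,-.251,.08],97,4,-1)
E
```

```text
60 (array([ 437. , -257.9]), array([59.5, 64.2]))
52 (array([ 567.2, -247.6]), array([54.3, 55.5]))
[0.3, 0.2, 0.2, 0.0032, -0.0014, 0.0237, -1]
[0.3, 0.2, 0.2, 0.0031, -0.0012, 0.0237, -1]
[0.3, 0.2, 0.2, 0.003, -0.0011, 0.0238, -1]
[0.3, 0.2, 0.2, 0.0029, -0.001, 0.0238, -1]
```

{"api": "send_rows", "payload": {
  "steps": [
    [0.4, 0.3, 0.3, 0.004, -0.0015, 0.02, -1],
    [0.4, 0.3, 0.3, 0.004, -0.0015, 0.02, -1],
    [0.4, 0.2, 0.3, 0.004, -0.0015, 0.025, -1],
    [0, 0, 0, 0, 0, 0.025, -1],
    [0, 0, 0, 0, 0, 0.01, -1],
    [0, 0, 0, 0, 0, 0, -1],
    [0, 0, 0, 0, 0, 0, -1],
    [0, 0, 0, 0, 0, 0, -1],
    [0, 0, 0, 0, 0, 0, -1],
    [0, 0, 0, 0, 0, 0, -1]
  ]
}}

```text
time: 16.7
ee_pos: [0.4465, -0.2515, 0.0779]
eef_rot: [0.663, 0.748, 0.002, 0.005]
ft_force: [0.3, 0.5, 0.3]
width: 0.0871
```

```bash
cat >> h.py <<'E'
import pickle
def grab(n,name):
    p=camera_params(n); im,d=camera(n); cv2.imwrite(f"pics/{name}.png",im); pickle.dump(p,open(f"pics/{name}.pkl","wb")); return im,d,p
E
python3 - <<'E'
from h import *
st();im,d,p=grab("wrist","w8"); print(proj("wrist",[.4415,-.251,.013],p))
print(rings("wrist",im,p,[proj("wrist",[.4415,-.251,.013],p)],r=60))
plan([.4415,-.251,.021],97,4,-1)
E
```

```text
t 16.7 p [ 0.4465 -0.2515  0.0779] th 96.87 tilt [ 0.01  -0.005] F [0.3 0.5 0.3] w 87.1 j7 0.47
[244.70211621 205.64673897]
[(array([ 440.4, -250.1]), array([59.9, 62.1]))]
[0.1, 0.1, -0.0, 0.0004, -0.0014, 0.0142, -1]
[0.1, 0.1, -0.0, 0.0004, -0.0013, 0.0142, -1]
[0.1, 0.1, -0.0, 0.0003, -0.0013, 0.0142, -1]
[0.1, 0.1, -0.0, 0.0003, -0.0013, 0.0142, -1]
```

View pics/w8.png

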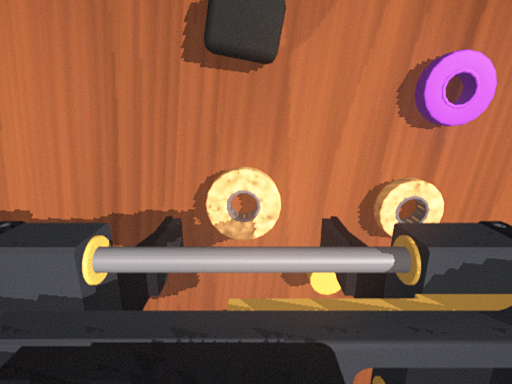

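{"api": "send_rows", "payload": {
  "steps": [
    [0.1, 0.1, 0, 0.0005, -0.002, 0.012, -1],
    [0.1, 0.1, 0, 0.0005, -0.002, 0.015, -1],
    [0.1, 0.1, 0, 0.0005, -0.002, 0.015, -1],
    [0.1, 0.1, 0, 0.0005, -0.001, 0.01, -1],
    [0, 0, 0, 0, 0, 0.004, -1],
    [0, 0, 0, 0, 0, 0, 1],
    [0, 0, 0, 0, 0, 0, 1],
    [0, 0, 0, 0, 0, 0, 1],
    [0, 0, 0, 0, 0, 0, 1],
    [0, 0, 0, 0, 0, 0, 1]
  ]
}}

```text
time: 17.75
ee_pos: [0.4388, -0.2511, 0.0175]
eef_rot: [0.664, 0.748, 0.001, -0.0]
ft_force: [-1.6, 0.7, 2.5]
width: 0.0586
```

```bash
python3 - <<'E'
from h import *
st()
E
```

```text
t 17.75 p [ 0.4388 -0.2511  0.0175] th 96.84 tilt [0.    0.001] F [-1.6  0.7  2.5] w 58.6 j7 0.44
```

{"api": "send_rows", "payload": {
  "steps": [
    [0, 0, 0, 0, 0, -0.01, 1],
    [0, 0, 0, 0, 0, -0.02, 1],
    [0, 0, 0, 0, 0, -0.03, 1],
    [0, 0, 0, 0, 0, -0.03, 1],
    [0, 0, 0, 0, 0, -0.03, 1],
    [0, 0, 0, 0, 0, -0.03, 1],
    [0, 0, 0, 0, 0, -0.015, 1],
    [0, 0, 0, 0, 0, 0, 1],
    [0, 0, 0, 0, 0, 0, 1],
    [0, 0, 0, 0, 0, 0, 1]
  ]
}}

```text
time: 18.75
ee_pos: [0.4377, -0.2492, 0.1905]
eef_rot: [0.663, 0.749, 0.001, -0.001]
ft_force: [0.7, -0.3, -1.5]
width: 0.0583
```

```bash
cat > held.py <<'E'
from h import *
# held ring centre in tool frame, from wrist image; zt=tool z of ring's upper (camera-side) face
def held(name,zt,show=True):
    im=cv2.imread(f"pics/{name}.png");p=pickle.load(open(f"pics/{name}.pkl","rb"))
    E=np.load("tool_cam.npy");K=p["camera_matrix"]
    lab=cv2.cvtColor(im,cv2.COLOR_BGR2LAB).astype(float)
    m=np.uint8(lab[...,2]-lab[...,1]>20)*255; m[:150]=0;m[246:]=0;m[:,:195]=0;m[:,310:]=0
    cs,_=cv2.findContours(m,cv2.RETR_EXTERNAL,cv2.CHAIN_APPROX_NONE);k=max(cs,key=cv2.contourArea)[:,0,:]
    k=k[(k[:,1]<244)]
    pts=[]
    for u,v in k:
        d=E[:3,:3]@np.linalg.inv(K)@np.array([u,v,1.]);o=E[:3,3];X=o+d*(zt-o[2])/d[2];pts.append(X[:2])
    pts=np.array(pts); return pts
E
python3 - <<'E'
from h import *
st();im,d,p=grab("wrist","w9")
plan([.5705,.0738,.18],97,10,1)
cv2.imwrite("pics/w9c.png",cv2.resize(im[160:300,160:345],None,fx=4,fy=4,interpolation=cv2.INTER_CUBIC))
E
```

```text
t 18.75 p [ 0.4377 -0.2492  0.1905] th 96.96 tilt [-0.     0.004] F [ 0.7 -0.3 -1.5] w 58.3 j7 0.52
[-0.0, -0.0, -0.0, 0.0304, 0.0171, 0.0011, 1]
[-0.0, -0.0, -0.0, 0.0304, 0.0171, 0.0011, 1]
[-0.0, -0.0, -0.0, 0.0304, 0.0171, 0.0011, 1]
[-0.0, -0.0, -0.0, 0.0304, 0.0171, 0.0011, 1]
[-0.0, -0.0, -0.0, 0.0304, 0.0171, 0.0011, 1]
[-0.0, -0.0, -0.0, 0.0304, 0.0171, 0.0011, 1]
[-0.0, -0.0, -0.0, 0.0304, 0.0171, 0.0011, 1]
[-0.0, -0.0, -0.0, 0.0304, 0.0171, 0.0011, 1]
[-0.0, -0.0, -0.0, 0.0304, 0.0171, 0.001, 1]
[-0.0, -0.0, -0.0, 0.0304, 0.0171, 0.001, 1]
```

View pics/w9c.png

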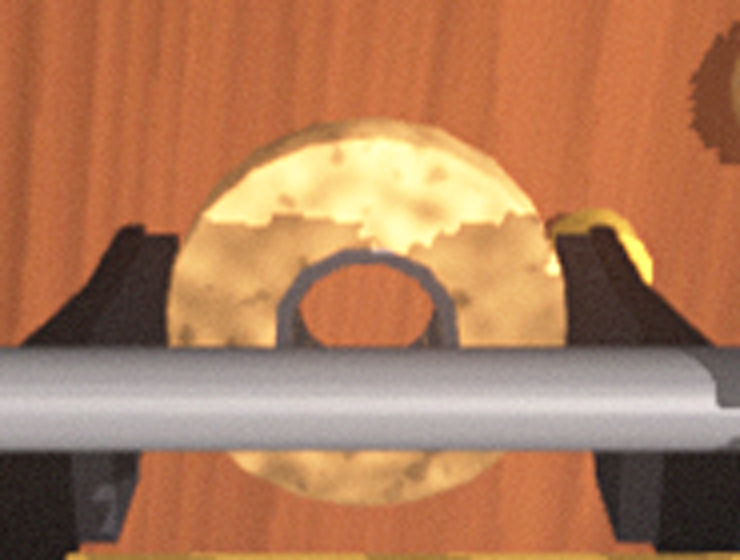

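```bash
cat >> held.py <<'E'
def tp(u,v,zt):
    E=np.load("tool_cam.npy");K=camera_params("wrist")["camera_matrix"]
    d=E[:3,:3]@np.linalg.inv(K)@np.array([u,v,1.]);o=E[:3,3];X=o+d*(zt-o[2])/d[2];return np.round(X[:2]*1000,1)
E
python3 - <<'E'
from held import *
for c in [(372,137),(365,503),(165,318),(567,318),(372,255)]: print(c,tp(160+(c[0]+.5)/4-.5,160+(c[1]+.5)/4-.5,.0045))
E
```

```text
(372, 137) [29.2  0.4]
(365, 503) [-29.2  -0.6]
(165, 318) [  1.8 -29.6]
(567, 318) [ 1.8 28.8]
(372, 255) [11.6  0.4]
```

{"api": "send_rows", "payload": {
  "steps": [
    [0, 0, 0, 0.03, 0.017, 0, 1],
    [0, 0, 0, 0.03, 0.017, 0, 1],
    [0, 0, 0, 0.03, 0.017, 0, 1],
    [0, 0, 0, 0.03, 0.017, 0, 1],
    [0, 0, 0, 0.03, 0.017, 0, 1],
    [0, 0, 0, 0.03, 0.017, 0, 1],
    [0, 0, 0, 0.03, 0.017, 0, 1],
    [0, 0, 0, 0.03, 0.017, 0, 1],
    [0, 0, 0, 0.03, 0.017, 0, 1],
    [0, 0, 0, 0, 0, 0, 1]
  ]
}}

```text
time: 19.8
ee_pos: [0.5555, 0.048, 0.1794]
eef_rot: [0.665, 0.747, -0.002, -0.01]
ft_force: [-0.3, -0.3, -1.1]
width: 0.0583
```

```bash
python3 - <<'E'
from h import *
st();im,d,p=grab("wrist","w10")
st();plan([.5705,.0738,.13],97,6,1)
cv2.imwrite("pics/w10c.png",cv2.resize(im[140:300,160:345],None,fx=4,fy=4,interpolation=cv2.INTER_CUBIC))
E
```

```text
t 19.8 p [0.5555 0.048  0.1794] th 96.68 tilt [-0.018  0.01 ] F [-0.3 -0.3 -1.1] w 58.3 j7 -0.16
t 19.85 p [0.555  0.0453 0.179 ] th 96.56 tilt [-0.019  0.009] F [-0.4 -0.9 -1.5] w 58.3 j7 -0.16
[-0.2, -0.1, -0.1, 0.0043, 0.0033, 0.0082, 1]
[-0.2, -0.1, -0.1, 0.0043, 0.0032, 0.0082, 1]
[-0.2, -0.1, -0.1, 0.0043, 0.0032, 0.0082, 1]
[-0.2, -0.1, -0.1, 0.0044, 0.0032, 0.0082, 1]
[-0.2, -0.1, -0.1, 0.0044, 0.0032, 0.0082, 1]
[-0.2, -0.1, -0.1, 0.0044, 0.0032, 0.0082, 1]
```

View pics/w10c.png

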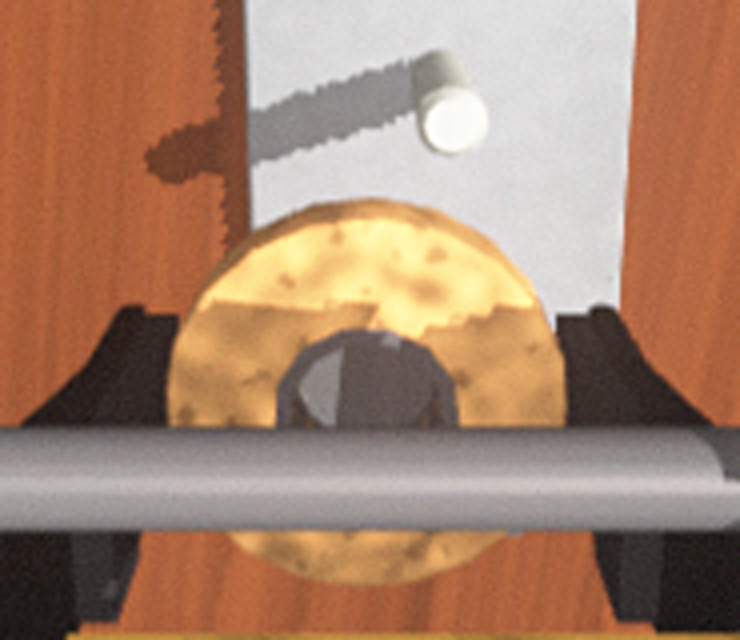

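```bash
python3 - <<'E'
from h import *
p=pickle.load(open("pics/w10.pkl","rb"))
print("tip",onz("wrist",160+454.5/4-.5,140+119.5/4-.5,.08,p),"base",onz("wrist",160+438/4-.5,140+72/4-.5,.01,p))
E
```

```text
tip [0.56993073 0.07455331 0.08      ] base [0.56939612 0.07449569 0.01      ]
```

{"api": "send_rows", "payload": {
  "steps": [
    [-0.3, -0.2, 0, 0.009, 0.006, 0.01, 1],
    [-0.3, -0.2, 0, 0.008, 0.006, 0.015, 1],
    [-0.3, -0.2, 0, 0.007, 0.005, 0.015, 1],
    [-0.2, -0.1, 0, 0.004, 0.002, 0.01, 1],
    [0, 0, 0, 0, 0, 0, 1],
    [0, 0, 0, 0, 0, 0, 1],
    [0, 0, 0, 0, 0, 0, 1],
    [0, 0, 0, 0, 0, 0, 1],
    [0, 0, 0, 0, 0, 0, 1],
    [0, 0, 0, 0, 0, 0, 1]
  ]
}}

```text
time: 20.85
ee_pos: [0.5697, 0.0708, 0.1235]
eef_rot: [0.669, 0.744, -0.002, 0.001]
ft_force: [0.9, 0.3, -0.3]
width: 0.0585
```

```bash
sed -i 's/^ST=.*/ST=np.array([0.5700,0.0743]); YAW=6.9/' h.py; python3 - <<'E'
from h import *
st();plan([ST[0],ST[1],.105],97,3,1)
E
```

```text
t 20.85 p [0.5697 0.0708 0.1235] th 96.09 tilt [-0.    -0.005] F [ 0.9  0.3 -0.3] w 58.5 j7 -0.26
[-0.0, 0.1, -0.3, 0.0012, 0.0002, 0.0062, 1]
[-0.0, 0.1, -0.3, 0.0012, 0.0002, 0.0062, 1]
[-0.0, 0.1, -0.3, 0.0011, 0.0002, 0.0062, 1]
```

{"api": "send_rows", "payload": {
  "steps": [
    [0, 0.1, -0.3, 0.0015, 0, 0.004, 1],
    [0, 0.1, -0.3, 0.0015, 0, 0.005, 1],
    [0, 0.1, -0.3, 0.001, 0, 0.005, 1],
    [0, 0, 0, 0, 0, 0.003, 1],
    [0, 0, 0, 0, 0, 0, 1],
    [0, 0, 0, 0, 0, 0, 1],
    [0, 0, 0, 0, 0, 0, 1],
    [0, 0, 0, 0, 0, 0, 1],
    [0, 0, 0, 0, 0, 0, 1],
    [0, 0, 0, 0, 0, 0, 1]
  ]
}}

```text
time: 21.85
ee_pos: [0.5694, 0.0751, 0.1053]
eef_rot: [0.662, 0.749, 0.0, -0.0]
ft_force: [-0.1, 0.1, 0.2]
width: 0.0582
```

```bash
python3 - <<'E'
from h import *
st();im,d,p=grab("wrist","w11")
cv2.imwrite("pics/w11c.png",cv2.resize(im[160:300,160:345],None,fx=4,fy=4,interpolation=cv2.INTER_CUBIC))
im,d,p=grab("scene","s11")
cv2.imwrite("pics/s11c.png",cv2.resize(im[120:240,220:340],None,fx=4,fy=4,interpolation=cv2.INTER_CUBIC))
st()
E
```

```text
t 21.85 p [0.5694 0.0751 0.1053] th 97.07 tilt [-0.     0.001] F [-0.1  0.1  0.2] w 58.2 j7 -0.25
t 21.95 p [0.5694 0.0751 0.1053] th 97.07 tilt [-0.001  0.001] F [ 0.8 -0.4 -0.7] w 58.9 j7 -0.25
```

View pics/w11c.png

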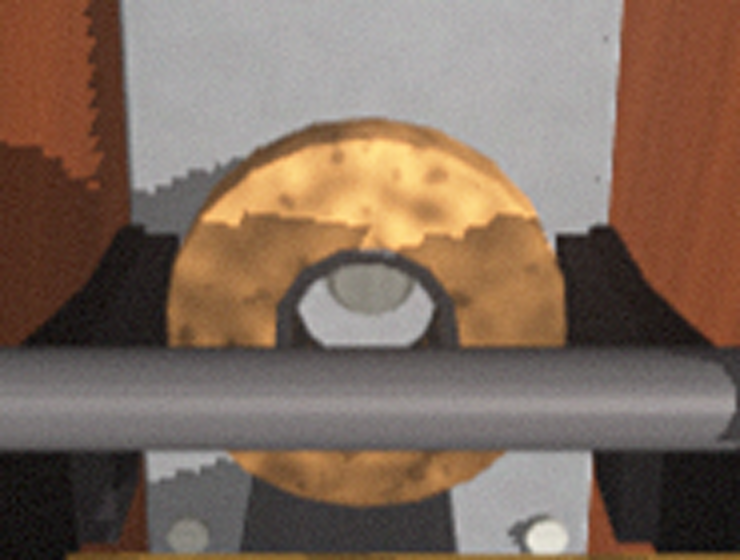

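View pics/s11c.png

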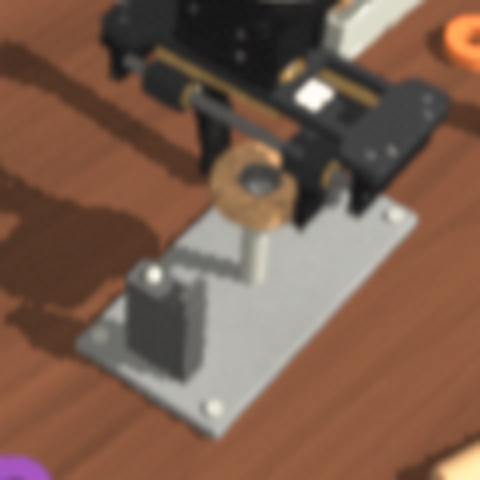

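```bash
python3 - <<'E'
from h import *
p=pickle.load(open("pics/w11.pkl","rb"))
c=lambda q:(np.array(q)-[160,160]+.5)*4-.5
for X in ([.570,.0743,.08],[.570,.0743-.008,.0795],[.570+.008,.0743,.079],[.570-.008,.0743,.079]): print(c(proj("wrist",X,p)))
print(onz("wrist",160+370.5/4-.5,160+313.5/4-.5,.0795,p))
E
```

```text
[371.70358622 276.82013778]
[365.68961636 319.74038401]
[419.76641137 279.89361584]
[323.44935577 268.79740286]
[0.57055917 0.06760276 0.0795    ]
```

{"api": "send_rows", "payload": {
  "steps": [
    [0, 0, 0, 0, 0, 0.005, 1],
    [0, 0, 0, 0, 0, 0.01, 1],
    [0, 0, 0, 0, 0, 0.01, 1],
    [0, 0, 0, 0, 0, 0.01, 1],
    [0, 0, 0, 0, 0, 0.01, 1],
    [0, 0, 0, 0, 0, 0.01, 1],
    [0, 0, 0, 0, 0, 0.008, 1],
    [0, 0, 0, 0, 0, 0.004, 1],
    [0, 0, 0, 0, 0, 0, 1],
    [0, 0, 0, 0, 0, 0, 1]
  ]
}}

```text
time: 22.95
ee_pos: [0.5683, 0.0751, 0.0306]
eef_rot: [0.662, 0.749, -0.001, -0.002]
ft_force: [1.1, 0.3, -1.4]
width: 0.0583
```

```bash
python3 - <<'E'
from h import *
st()
E
```

```text
t 22.95 p [0.5683 0.0751 0.0306] th 97.08 tilt [-0.003  0.001] F [ 1.1  0.3 -1.4] w 58.3 j7 -0.3
```

{"api": "send_rows", "payload": {
  "steps": [
    [0, 0, 0, 0, 0.0005, 0, -0.6],
    [0, 0, 0, 0, 0, 0, -0.6],
    [0, 0, 0, 0, 0, 0, -0.6],
    [0, 0, 0, 0, 0, 0, -0.6],
    [0, 0, 0, 0, 0, -0.01, -0.6],
    [0, 0, 0, 0, 0, -0.02, -1],
    [0, 0, 0, 0, 0, -0.03, -1],
    [0, 0, 0, 0, 0, -0.03, -1],
    [0, 0, 0, 0, 0, -0.03, -1],
    [0, 0, 0, -0.01, 0, -0.02, -1]
  ]
}}

```text
time: 23.95
ee_pos: [0.5693, 0.0668, 0.1785]
eef_rot: [0.661, 0.75, -0.001, -0.002]
ft_force: [0.6, 0.5, -0.3]
width: 0.0866
```

```bash
python3 - <<'E'
from h import *
st();im,d,p=grab("wrist","w12");im,d,p=grab("scene","s12")
for q,o in zip([60,52,36,44],rings("scene",im,p,[(148,234),(187,268),(104,269),(357,151)])): print(q,o)
cv2.imwrite("pics/s12c.png",cv2.resize(im[120:240,220:340],None,fx=4,fy=4,interpolation=cv2.INTER_CUBIC))
plan([.574,-.238,.12],97,10,-1)
E
```

```text
t 23.95 p [0.5693 0.0668 0.1785] th 97.26 tilt [-0.004  0.002] F [ 0.6  0.5 -0.3] w 86.6 j7 -0.2
60 None
52 (array([ 576.9, -240.3]), array([53.4, 60.6]))
36 (array([ 449.9, -374.2]), array([37.4, 45.2]))
44 (array([618.9, 318.3]), array([42.9, 58.4]))
[-0.0, -0.0, 0.0, -0.03, -0.0034, 0.0059, -1]
[-0.0, -0.0, 0.0, -0.03, -0.0034, 0.0059, -1]
[-0.0, -0.0, 0.0, -0.03, -0.0034, 0.0059, -1]
[-0.0, -0.0, 0.0, -0.03, -0.0034, 0.0059, -1]
[-0.0, -0.0, 0.0, -0.03, -0.0034, 0.0059, -1]
[-0.0, -0.0, 0.0, -0.03, -0.0034, 0.0059, -1]
[-0.0, -0.0, 0.0, -0.03, -0.0034, 0.0059, -1]
[-0.0, -0.0, 0.0, -0.03, -0.0034, 0.0059, -1]
[-0.0, -0.0, 0.0, -0.03, -0.0034, 0.0059, -1]
[-0.0, -0.0, 0.0, -0.03, -0.0034, 0.0059, -1]
```

View pics/w12.png

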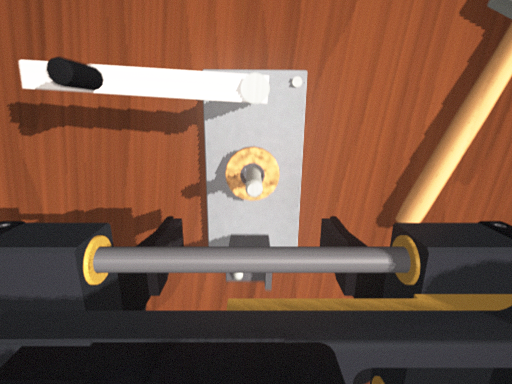

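View pics/s12.png

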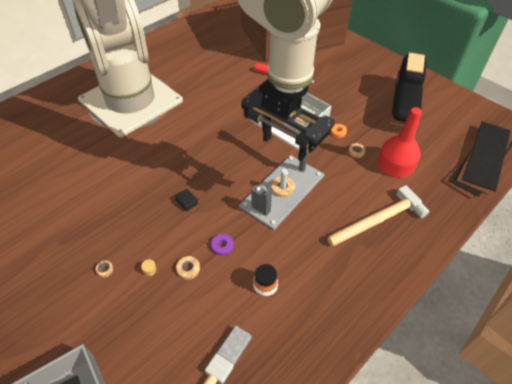

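wheel60 lies on the plate at (253,173) in the wrist view. wheel52 is next.

{"api": "send_rows", "payload": {
  "steps": [
    [0, 0, 0, -0.033, -0.004, 0, -1],
    [0, 0, 0, -0.033, -0.004, 0, -1],
    [0, 0, 0, -0.033, -0.004, 0, -1],
    [0, 0, 0, -0.033, -0.004, 0.005, -1],
    [0, 0, 0, -0.033, -0.004, 0.015, -1],
    [0, 0, 0, -0.033, -0.004, 0.02, -1],
    [0, 0, 0, -0.033, -0.004, 0.02, -1],
    [0, 0, 0, -0.033, -0.004, 0.02, -1],
    [0, 0, 0, -0.02, -0.002, 0.01, -1],
    [0, 0, 0, 0, 0, 0, -1]
  ]
}}

```text
time: 25.05
ee_pos: [0.571, -0.2289, 0.0859]
eef_rot: [0.661, 0.751, 0.001, -0.001]
ft_force: [-0.8, -0.1, 0.7]
width: 0.0867
```

```bash
python3 - <<'E'
from h import *
st();im,d,p=grab("wrist","w13"); st()
print(proj("wrist",[.574,-.2396,.013],p)); print(rings("wrist",im,p,[proj("wrist",[.574,-.2396,.013],p)],r=50))
plan([.574,-.2396,.05],97,5,-1)
E
```

```text
t 25.05 p [ 0.571  -0.2289  0.0859] th 97.32 tilt [-0.     0.002] F [-0.8 -0.1  0.7] w 86.7 j7 0.3
t 25.1 p [ 0.5714 -0.2272  0.0865] th 97.39 tilt [0.001 0.003] F [ 0.1 -0.1 -0.8] w 87.2 j7 0.29
[253.57181401 216.91886179]
[(array([ 574.8, -238.7]), array([51.9, 55. ]))]
[0.0, -0.0, 0.1, -0.0025, 0.0002, 0.0073, -1]
[0.0, -0.0, 0.1, -0.0025, 0.0002, 0.0073, -1]
[0.0, -0.0, 0.1, -0.0025, 0.0002, 0.0073, -1]
[0.0, -0.0, 0.1, -0.0025, 0.0002, 0.0073, -1]
[0.0, -0.0, 0.1, -0.0025, 0.0002, 0.0073, -1]
```

View pics/w13.png

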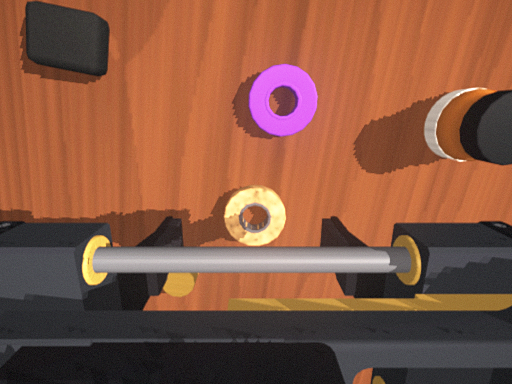

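{"api": "send_rows", "payload": {
  "steps": [
    [0, 0, 0, -0.004, 0, 0.01, -1],
    [0, 0, 0, -0.004, 0, 0.015, -1],
    [0, 0, 0, -0.003, 0, 0.015, -1],
    [0, 0, 0, 0, 0, 0.013, -1],
    [0, 0, 0, 0, 0, 0.008, -1],
    [0, 0, 0, 0, 0, 0.002, -1],
    [0, 0, 0, 0, 0, 0, -1],
    [0, 0, 0, 0, 0, 0, 1],
    [0, 0, 0, 0, 0, 0, 1],
    [0, 0, 0, 0, 0, 0, 1]
  ]
}}

```text
time: 26.1
ee_pos: [0.575, -0.2326, 0.0196]
eef_rot: [0.657, 0.754, 0.003, -0.001]
ft_force: [0.4, -0.0, 0.3]
width: 0.0706
```

```bash
python3 - <<'E'
from h import *
st()
E
```

```text
t 26.1 p [ 0.575  -0.2326  0.0196] th 97.8 tilt [0.003 0.005] F [ 0.4 -0.   0.3] w 70.6 j7 0.28
```

{"api": "send_rows", "payload": {
  "steps": [
    [0, 0, 0.3, -0.004, 0, 0, -0.6],
    [0, 0, 0.3, -0.004, 0, 0, -0.6],
    [0, 0, 0.2, 0, 0, 0, -0.6],
    [0, 0, 0, 0, 0, 0, 1],
    [0, 0, 0, 0, 0, 0, 1],
    [0, 0, 0, 0, 0, 0, 1],
    [0, 0, 0, 0, 0, 0, 1],
    [0, 0, 0, 0, 0, 0, 1],
    [0, 0, 0, 0, 0, 0, 1],
    [0, 0, 0, 0, 0, 0, 1]
  ]
}}

```text
time: 27.1
ee_pos: [0.5767, -0.2418, 0.0206]
eef_rot: [0.663, 0.748, 0.003, 0.0]
ft_force: [0.2, 0.2, -0.4]
width: 0.051
```

```bash
python3 - <<'E'
from h import *
st()
E
```

```text
t 27.1 p [ 0.5767 -0.2418  0.0206] th 96.9 tilt [0.004 0.004] F [ 0.2  0.2 -0.4] w 51.0 j7 0.28
```

{"api": "send_rows", "payload": {
  "steps": [
    [0, 0, 0, 0, 0, -0.01, 1],
    [0, 0, 0, 0, 0, -0.02, 1],
    [0, 0, 0, 0, 0, -0.03, 1],
    [0, 0, 0, 0, 0, -0.035, 1],
    [0, 0, 0, 0, 0, -0.035, 1],
    [0, 0, 0, 0.015, 0, -0.025, 1],
    [0, 0, 0, 0.03, 0, 0, 1],
    [0, 0, 0, 0.035, 0, 0, 1],
    [0, 0, 0, 0.03, 0, 0, 1],
    [0, 0, 0, 0, 0, 0, 1]
  ]
}}

```text
time: 28.1
ee_pos: [0.5622, -0.1292, 0.1894]
eef_rot: [0.664, 0.748, 0.004, 0.002]
ft_force: [-0.2, 0.0, 0.9]
width: 0.0512
```

```bash
python3 - <<'E'
from h import *
im,d,p=grab("wrist","w14"); st()
cv2.imwrite("pics/w14c.png",cv2.resize(im[160:300,160:345],None,fx=4,fy=4,interpolation=cv2.INTER_CUBIC))
plan([ST[0],ST[1],.16],97,8,1)
E
```

```text
t 28.15 p [ 0.5623 -0.1316  0.1894] th 96.73 tilt [0.009 0.003] F [-0.4 -0.7  0.4] w 51.2 j7 0.17
[0.1, -0.0, -0.0, 0.0254, 0.0039, 0.0038, 1]
[0.1, -0.0, -0.0, 0.0254, 0.004, 0.0037, 1]
[0.1, -0.0, -0.0, 0.0254, 0.004, 0.0037, 1]
[0.1, -0.0, -0.0, 0.0254, 0.004, 0.0037, 1]
[0.1, -0.0, -0.0, 0.0254, 0.004, 0.0037, 1]
[0.1, -0.0, -0.0, 0.0254, 0.004, 0.0037, 1]
[0.1, -0.0, -0.0, 0.0254, 0.0041, 0.0037, 1]
[0.1, -0.0, -0.0, 0.0254, 0.0041, 0.0037, 1]
```

View pics/w14c.png

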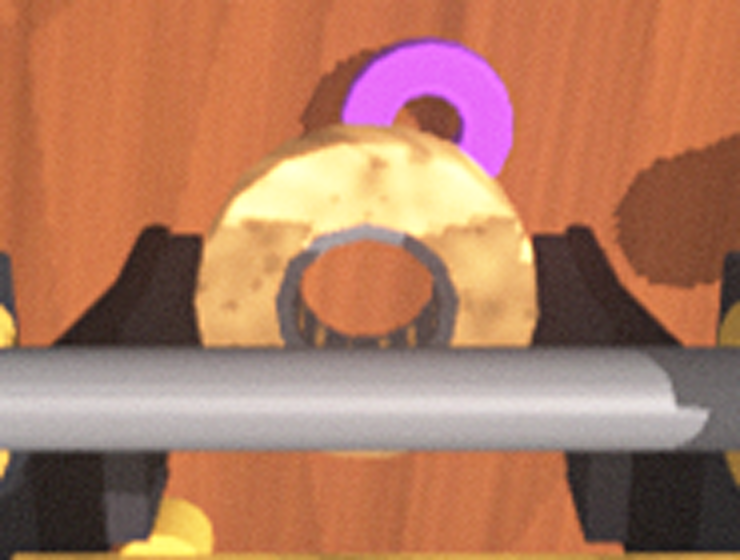

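```bash
python3 - <<'E'
from held import *
for c in [(370,140),(370,456),(197,300),(537,300),(367,228)]: print(c,tp(160+(c[0]+.5)/4-.5,160+(c[1]+.5)/4-.5,.0076))
E
```

```text
(370, 140) [27.9  0.1]
(370, 456) [-23.    0.2]
(197, 300) [  3.2 -25.4]
(537, 300) [ 3.2 24.9]
(367, 228) [14.5 -0.3]
```

{"api": "send_rows", "payload": {
  "steps": [
    [0, 0, 0, 0.028, 0.004, 0, 1],
    [0, 0, 0, 0.028, 0.004, 0, 1],
    [0, 0, 0, 0.028, 0.004, 0, 1],
    [0, 0, 0, 0.028, 0.004, 0, 1],
    [0, 0, 0, 0.028, 0.004, 0.005, 1],
    [0, 0, 0, 0.028, 0.004, 0.01, 1],
    [0, 0, 0, 0.025, 0.004, 0.015, 1],
    [0, 0, 0, 0.01, 0.004, 0.01, 1],
    [0, 0, 0, 0, 0, 0, 1],
    [0, 0, 0, 0, 0, 0, 1]
  ]
}}

```text
time: 29.15
ee_pos: [0.575, 0.0666, 0.1518]
eef_rot: [0.67, 0.742, 0.003, 0.005]
ft_force: [0.1, 0.0, 0.0]
width: 0.0514
```

```bash
python3 - <<'E'
from h import *
st()
plan([.570,.0745-.003,.115],97,3,1)
E
```

```text
t 29.15 p [0.575  0.0666 0.1518] th 95.82 tilt [ 0.012 -0.003] F [0.1 0.  0. ] w 51.4 j7 -0.24
[0.2, 0.1, -0.4, 0.0018, -0.0016, 0.0122, 1]
[0.2, 0.1, -0.4, 0.0018, -0.0016, 0.0122, 1]
[0.2, 0.1, -0.4, 0.0018, -0.0015, 0.0123, 1]
```

{"api": "send_rows", "payload": {
  "steps": [
    [0.2, 0.1, -0.4, 0.002, -0.0017, 0.01, 1],
    [0.2, 0.1, -0.4, 0.002, -0.0017, 0.01, 1],
    [0.2, 0.1, -0.4, 0.002, -0.0017, 0.01, 1],
    [0, 0, 0, 0, 0, 0.005, 1],
    [0, 0, 0, 0, 0, 0, 1],
    [0, 0, 0, 0, 0, 0, 1],
    [0, 0, 0, 0, 0, 0, 1],
    [0, 0, 0, 0, 0, 0, 1],
    [0, 0, 0, 0, 0, 0, 1],
    [0, 0, 0, 0, 0, 0, 1]
  ]
}}

```text
time: 30.15
ee_pos: [0.5704, 0.067, 0.1153]
eef_rot: [0.664, 0.748, 0.0, 0.001]
ft_force: [0.8, -0.1, -0.4]
width: 0.0507
```

```bash
python3 - <<'E'
from h import *
st()
im,d,p=grab("wrist","w15")
cv2.imwrite("pics/w15c.png",cv2.resize(im[160:300,160:345],None,fx=4,fy=4,interpolation=cv2.INTER_CUBIC))
c=lambda q:(np.array(q)-[160,160]+.5)*4-.5
for X in ([.570,.0747,.08],[.570,.0747-.007,.0795]): print(c(proj("wrist",X,p)))
plan([.570,.0721,.105],97,2,1)
E
```

```text
t 30.15 p [0.5704 0.067  0.1153] th 96.75 tilt [ 0.002 -0.001] F [ 0.8 -0.1 -0.4] w 50.7 j7 -0.24
[370.98132759 205.95048554]
[366.13731647 242.85675671]
[0.0, 0.0, -0.1, 0.0026, 0.0001, 0.0051, 1]
[0.0, 0.0, -0.1, 0.0026, 0.0001, 0.0051, 1]
```

View pics/w15c.png

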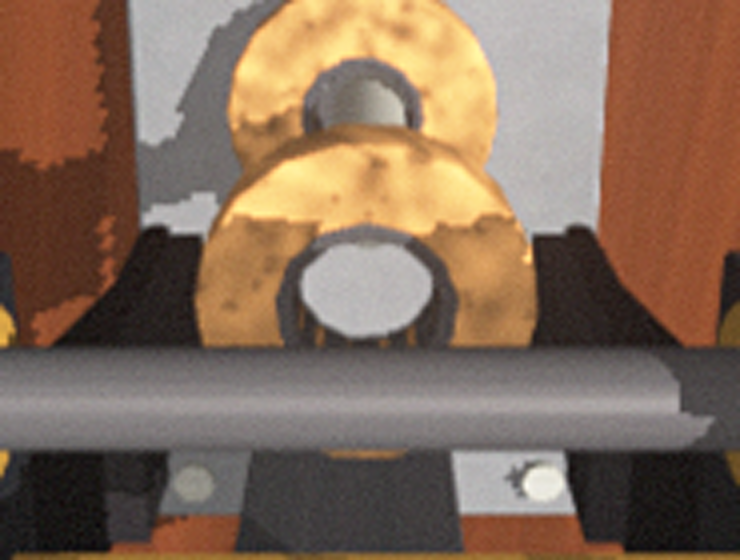

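{"api": "send_rows", "payload": {
  "steps": [
    [0, 0, -0.1, 0.002, 0, 0.002, 1],
    [0, 0, -0.1, 0.0015, 0, 0.002, 1],
    [0, 0, 0, 0.001, 0, 0.002, 1],
    [0, 0, 0, 0, 0, 0, 1],
    [0, 0, 0, 0, 0, 0, 1],
    [0, 0, 0, 0, 0, 0, 1],
    [0, 0, 0, 0, 0, 0, 1],
    [0, 0, 0, 0, 0, 0, 1],
    [0, 0, 0, 0, 0, 0, 1],
    [0, 0, 0, 0, 0, 0, 1]
  ]
}}

```text
time: 31.2
ee_pos: [0.5699, 0.0719, 0.1088]
eef_rot: [0.663, 0.749, 0.0, 0.001]
ft_force: [-0.3, -0.0, 0.0]
width: 0.051
```

```bash
python3 - <<'E'
from h import *
st()
im,d,p=grab("wrist","w16")
cv2.imwrite("pics/w16c.png",cv2.resize(im[160:300,160:345],None,fx=4,fy=4,interpolation=cv2.INTER_CUBIC))
E
```

```text
t 31.2 p [0.5699 0.0719 0.1088] th 96.97 tilt [ 0.002 -0.001] F [-0.3 -0.   0. ] w 51.0 j7 -0.25
```

View pics/w16c.png

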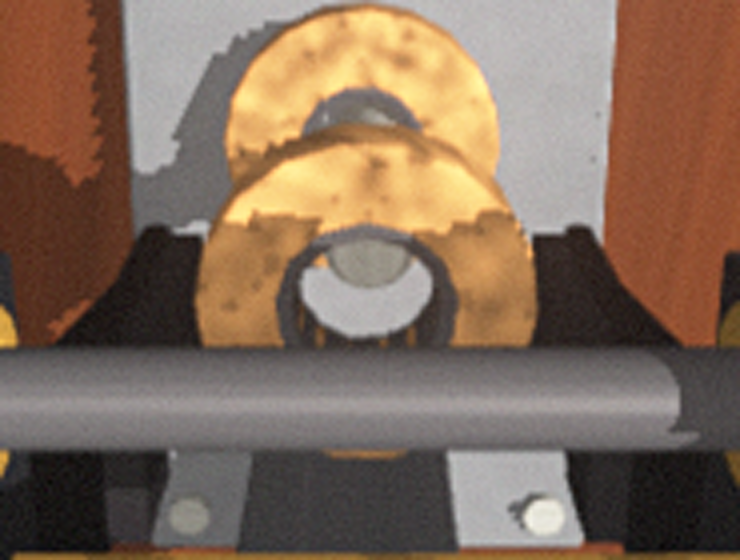

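{"api": "send_rows", "payload": {
  "steps": [
    [0, 0, 0, 0, 0, 0.005, 1],
    [0, 0, 0, 0, 0, 0.008, 1],
    [0, 0, 0, 0, 0, 0.009, 1],
    [0, 0, 0, 0, 0, 0.009, 1],
    [0, 0, 0, 0, 0, 0.009, 1],
    [0, 0, 0, 0, 0, 0.009, 1],
    [0, 0, 0, 0, 0, 0.006, 1],
    [0, 0, 0, 0, 0, 0.002, 1],
    [0, 0, 0, 0, 0, 0, 1],
    [0, 0, 0, 0, 0, 0, 1]
  ]
}}

```text
time: 32.25
ee_pos: [0.5692, 0.0718, 0.0453]
eef_rot: [0.663, 0.749, -0.0, 0.0]
ft_force: [-1.1, 0.0, -0.8]
width: 0.0512
```

```bash
python3 - <<'E'
from h import *
st()
E
```

```text
t 32.25 p [0.5692 0.0718 0.0453] th 96.98 tilt [-0.    -0.001] F [-1.1  0.  -0.8] w 51.2 j7 -0.29
```

{"api": "send_rows", "payload": {
  "steps": [
    [0, 0, 0, 0, 0, 0, -0.6],
    [0, 0, 0, 0, 0, 0, -0.6],
    [0, 0, 0, 0, 0, 0, -0.6],
    [0, 0, 0, 0, 0, 0, -0.6],
    [0, 0, 0, 0, 0, -0.01, -0.6],
    [0, 0, 0, 0, 0, -0.02, -1],
    [0, 0, 0, 0, 0, -0.03, -1],
    [0, 0, 0, 0, 0, -0.035, -1],
    [0, 0, 0, 0, 0, -0.035, -1],
    [0, 0, 0, -0.01, 0, -0.025, -1]
  ]
}}

```text
time: 33.25
ee_pos: [0.5685, 0.0636, 0.2074]
eef_rot: [0.661, 0.75, -0.001, -0.001]
ft_force: [0.2, 0.5, 0.4]
width: 0.0864
```

```bash
python3 - <<'E'
from h import *
st();im,d,p=grab("wrist","w17");im,d,p=grab("scene","s17")
for q,o in zip([36,44],rings("scene",im,p,[(104,269),(357,151)])): print(q,o)
a=cv2.resize(im[110:250,200:400],None,fx=3,fy=3,interpolation=cv2.INTER_CUBIC)
cv2.imwrite("pics/s17c.png",a)
E
```

```text
t 33.25 p [0.5685 0.0636 0.2074] th 97.17 tilt [-0.004  0.   ] F [0.2 0.5 0.4] w 86.4 j7 -0.19
36 (array([ 449.9, -374.2]), array([37.4, 45.6]))
44 (array([618.9, 318.5]), array([43.2, 57.9]))
```

View pics/w17.png

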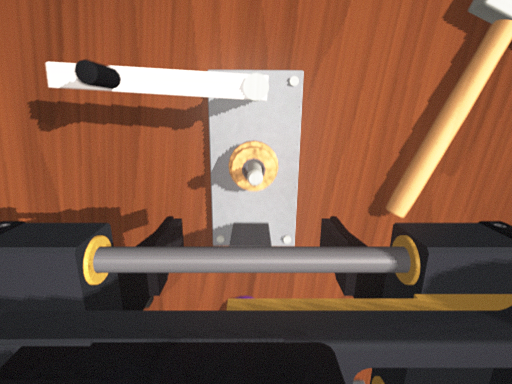

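View pics/s17c.png

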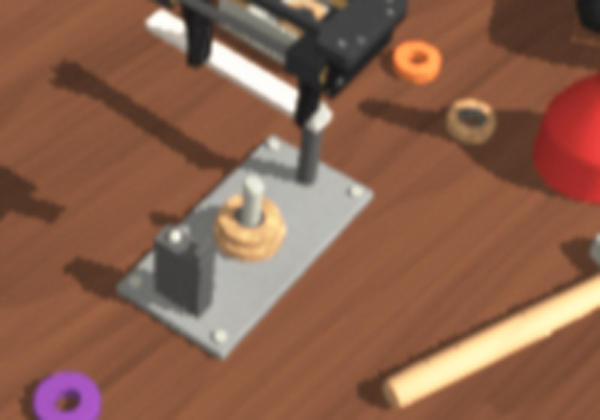

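```bash
python3 - <<'E'
from h import *
im=cv2.imread("pics/top0.png");d=np.load("pics/top0.npy");p=camera_params("top")
hsv=cv2.cvtColor(im,cv2.COLOR_BGR2HSV)
m=((hsv[...,0]<6)|(hsv[...,0]>174))&(hsv[...,1]>180)
v,u=np.where(m[110:190,100:180]);u+=100;v+=110
P=[]
for a,b in zip(u,v):
    o,r=ray("top",a,b,p);P.append(o+r*d[b,a])
P=np.array(P)
for lo,hi in [(0,.03),(.03,.06),(.06,.08),(.08,.1),(.1,.15),(.15,.25)]:
    q=P[(P[:,2]>=lo)&(P[:,2]<hi)]
    if len(q): print(lo,hi,len(q),np.round(q.min(0),3),np.round(q.max(0),3),np.round(q.mean(0),3))
plan([.50,.318,.2],187,11,-1)
E
```

```text
0 0.03 83 [0.67  0.309 0.   ] [0.781 0.433 0.03 ] [0.693 0.342 0.016]
0.03 0.06 196 [0.67  0.309 0.03 ] [0.764 0.406 0.06 ] [0.697 0.339 0.05 ]
0.06 0.08 288 [0.675 0.314 0.06 ] [0.763 0.403 0.08 ] [0.709 0.348 0.07 ]
0.08 0.1 204 [0.686 0.327 0.08 ] [0.751 0.391 0.1  ] [0.712 0.351 0.089]
0.1 0.15 106 [0.701 0.34  0.1  ] [0.734 0.373 0.15 ] [0.711 0.351 0.123]
0.15 0.25 119 [0.705 0.344 0.15 ] [0.73  0.369 0.195] [0.716 0.355 0.178]
[-0.0, 0.0, -8.2, 0.024, -0.0035, 0.0008, -1]
[-0.0, 0.0, -8.2, 0.0242, -0.0001, 0.0008, -1]
[-0.0, 0.0, -8.2, 0.024, 0.0034, 0.0008, -1]
[-0.0, 0.0, -8.2, 0.0233, 0.0067, 0.0008, -1]
[-0.0, 0.0, -8.2, 0.0221, 0.01, 0.0008, -1]
[-0.0, 0.0, -8.2, 0.0204, 0.013, 0.0008, -1]
[-0.0, 0.0, -8.2, 0.0184, 0.0158, 0.0008, -1]
[-0.0, 0.0, -8.2, 0.0159, 0.0183, 0.0008, -1]
[-0.0, 0.0, -8.2, 0.0132, 0.0203, 0.0008, -1]
[-0.0, 0.0, -8.2, 0.0101, 0.022, 0.0008, -1]
[-0.0, 0.0, -8.2, 0.0069, 0.0232, 0.0008, -1]
```

```bash
python3 - <<'E'
from h import *
plan([.612,.318,.24],189,11,-1)
E
```

```text
[-0.0, 0.0, -8.4, 0.0227, 0.0066, -0.0028, -1]
[-0.0, 0.0, -8.4, 0.0215, 0.0098, -0.0028, -1]
[-0.0, 0.0, -8.4, 0.0199, 0.0128, -0.0028, -1]
[-0.0, 0.0, -8.4, 0.0178, 0.0156, -0.0028, -1]
[-0.0, 0.0, -8.4, 0.0153, 0.018, -0.0028, -1]
[-0.0, 0.0, -8.4, 0.0125, 0.0201, -0.0028, -1]
[-0.0, 0.0, -8.4, 0.0095, 0.0217, -0.0028, -1]
[-0.0, 0.0, -8.4, 0.0062, 0.0228, -0.0028, -1]
[-0.0, 0.0, -8.4, 0.0028, 0.0235, -0.0028, -1]
[-0.0, 0.0, -8.4, -0.0006, 0.0236, -0.0028, -1]
[-0.0, 0.0, -8.4, -0.004, 0.0233, -0.0028, -1]
```

{"api": "send_rows", "payload": {
  "steps": [
    [0, 0, -8.4, 0.0225, 0.0065, -0.006, -1],
    [0, 0, -8.4, 0.0215, 0.01, -0.006, -1],
    [0, 0, -8.4, 0.02, 0.013, -0.006, -1],
    [0, 0, -8.4, 0.018, 0.0155, -0.006, -1],
    [0, 0, -8.4, 0.0155, 0.018, -0.006, -1],
    [0, 0, -8.4, 0.0125, 0.02, -0.003, -1],
    [0, 0, -8.4, 0.0095, 0.0215, 0, -1],
    [0, 0, -8.4, 0.006, 0.023, 0, -1],
    [0, 0, -8.4, 0.003, 0.0235, 0, -1],
    [0, 0, -8.4, -0.0005, 0.0235, 0, -1]
  ]
}}

```text
time: 34.35
ee_pos: [0.6041, 0.299, 0.2427]
eef_rot: [-0.023, 1.0, -0.002, -0.0]
ft_force: [-0.2, 0.6, -0.3]
width: 0.0872
```

```bash
python3 - <<'E'
from h import *
st()
plan([.614,.320,.10],190,8,-1)
E
```

```text
t 34.35 p [0.6041 0.299  0.2427] th -177.4 tilt [-0.    -0.005] F [-0.2  0.6 -0.3] w 87.2 j7 0.84
[-0.0, -0.0, -0.9, -0.0014, 0.0026, 0.0178, -1]
[-0.0, -0.0, -0.9, -0.0014, 0.0026, 0.0178, -1]
[-0.0, -0.0, -0.9, -0.0014, 0.0026, 0.0178, -1]
[-0.0, -0.0, -0.9, -0.0015, 0.0025, 0.0178, -1]
[-0.0, -0.0, -0.9, -0.0015, 0.0025, 0.0178, -1]
[-0.0, -0.0, -0.9, -0.0016, 0.0025, 0.0178, -1]
[-0.0, -0.0, -0.9, -0.0016, 0.0024, 0.0178, -1]
[-0.0, -0.0, -0.9, -0.0016, 0.0024, 0.0178, -1]
```

{"api": "send_rows", "payload": {
  "steps": [
    [0, 0, -2.5, -0.004, 0.006, 0.01, -1],
    [0, 0, -2.5, -0.004, 0.006, 0.02, -1],
    [0, 0, -2.4, -0.003, 0.006, 0.025, -1],
    [0, 0, 0, -0.001, 0.003, 0.025, -1],
    [0, 0, 0, 0, 0, 0.025, -1],
    [0, 0, 0, 0, 0, 0.025, -1],
    [0, 0, 0, 0, 0, 0.01, -1],
    [0, 0, 0, 0, 0, 0, -1],
    [0, 0, 0, 0, 0, 0, -1],
    [0, 0, 0, 0, 0, 0, -1]
  ]
}}

```text
time: 35.35
ee_pos: [0.6102, 0.3282, 0.0978]
eef_rot: [-0.097, 0.995, -0.0, -0.002]
ft_force: [0.5, -1.2, 0.7]
width: 0.0872
```

```bash
python3 - <<'E'
from h import *
st();im,d,p=grab("wrist","w18"); q=proj("wrist",[.616,.320,.013],p); print(q,rings("wrist",im,p,[q],r=44))
plan([.616,.320,.022],190,6,-1)
E
```

```text
t 35.35 p [0.6102 0.3282 0.0978] th -168.89 tilt [-0.004 -0.001] F [ 0.5 -1.2  0.7] w 87.2 j7 0.89
[240.44214043 204.68779573] [(array([615.8, 320.6]), array([43.9, 46. ]))]
[0.0, -0.0, 0.2, -0.0007, -0.0015, 0.0127, -1]
[0.0, -0.0, 0.2, -0.0007, -0.0015, 0.0127, -1]
[0.0, -0.0, 0.2, -0.0007, -0.0015, 0.0127, -1]
[0.0, -0.0, 0.2, -0.0007, -0.0015, 0.0127, -1]
[0.0, -0.0, 0.2, -0.0007, -0.0015, 0.0127, -1]
[0.0, -0.0, 0.2, -0.0007, -0.0015, 0.0127, -1]
```

View pics/w18.png

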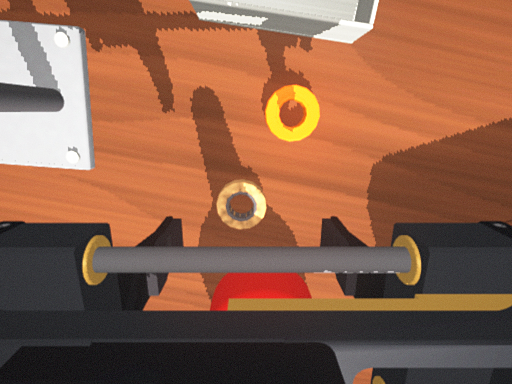

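{"api": "send_rows", "payload": {
  "steps": [
    [0, 0, 0.3, -0.0015, -0.003, 0.01, -1],
    [0, 0, 0.3, -0.0015, -0.003, 0.015, -1],
    [0, 0, 0.3, -0.0015, -0.003, 0.016, -1],
    [0, 0, 0, 0, 0, 0.016, -1],
    [0, 0, 0, 0, 0, 0.011, -1],
    [0, 0, 0, 0, 0, 0.005, -1],
    [0, 0, 0, 0, 0, 0, -1],
    [0, 0, 0, 0, 0, 0, -1],
    [0, 0, 0, 0, 0, 0, -0.4],
    [0, 0, 0, 0, 0, 0, -0.4]
  ]
}}

```text
time: 36.4
ee_pos: [0.6174, 0.3198, 0.0197]
eef_rot: [-0.088, 0.996, 0.0, -0.001]
ft_force: [-0.8, 0.6, 1.1]
width: 0.0774
```

```bash
python3 - <<'E'
from h import *
st()
plan([.6155,.3205,.021],190,2,-1)
E
```

```text
t 36.4 p [0.6174 0.3198 0.0197] th -169.9 tilt [-0.002  0.   ] F [-0.8  0.6  1.1] w 77.4 j7 0.86
[0.0, -0.1, 0.1, 0.0009, 0.0005, -0.0006, -1]
[0.0, -0.1, 0.1, 0.0009, 0.0005, -0.0006, -1]
```

{"api": "send_rows", "payload": {
  "steps": [
    [0, 0, 0, 0.001, 0, 0, 1],
    [0, 0, 0, 0.001, 0, 0, 1],
    [0, 0, 0, 0, 0, 0, 1],
    [0, 0, 0, 0, 0, 0, 1],
    [0, 0, 0, 0, 0, 0, 1],
    [0, 0, 0, 0, 0, 0, 1],
    [0, 0, 0, 0, 0, 0, 1],
    [0, 0, 0, 0, 0, 0, 1],
    [0, 0, 0, 0, 0, 0, 1],
    [0, 0, 0, 0, 0, 0, 1]
  ]
}}

```text
time: 37.4
ee_pos: [0.6159, 0.3199, 0.0213]
eef_rot: [-0.088, 0.996, 0.001, 0.0]
ft_force: [-0.4, -0.0, 0.3]
width: 0.0425
```

```bash
python3 - <<'E'
from h import *
st()
E
```

```text
t 37.4 p [0.6159 0.3199 0.0213] th -169.89 tilt [0.    0.001] F [-0.4 -0.   0.3] w 42.5 j7 0.86
```

Gripped at 42.5 mm. Now I'll lift straight up past the plunger and start back.

{"api": "send_rows", "payload": {
  "steps": [
    [0, 0, 0, 0, 0, -0.01, 1],
    [0, 0, 0, 0, 0, -0.02, 1],
    [0, 0, 0, 0, 0, -0.03, 1],
    [0, 0, 0, 0, 0, -0.035, 1],
    [0, 0, 0, 0, 0, -0.035, 1],
    [0, 0, 0, 0, 0, -0.035, 1],
    [0, 0, 0, 0, 0, -0.02, 1],
    [0, 0, 0, 0, 0, 0, 1],
    [0, 0, 0, 0, 0, 0, 1],
    [0, 0, 0, 0, 0, 0, 1]
  ]
}}

```text
time: 38.4
ee_pos: [0.6146, 0.3209, 0.2257]
eef_rot: [-0.089, 0.996, 0.002, 0.003]
ft_force: [-0.7, -0.1, 0.1]
width: 0.0427
```

```bash
python3 - <<'E'
from held import *
st(); im,d,p=grab("wrist","w19")
cv2.imwrite("pics/w19c.png",cv2.resize(im[160:300,160:345],None,fx=4,fy=4,interpolation=cv2.INTER_CUBIC))
plan([.570,.060,.18],97,11,1)
E
```

```text
t 38.4 p [0.6146 0.3209 0.2257] th -169.76 tilt [0.005 0.005] F [-0.7 -0.1  0.1] w 42.7 j7 0.94
[0.0, 0.0, 8.5, 0.0082, -0.0226, 0.004, 1]
[0.0, 0.0, 8.5, 0.0048, -0.0236, 0.004, 1]
[0.0, 0.0, 8.5, 0.0013, -0.024, 0.004, 1]
[0.0, 0.0, 8.5, -0.0023, -0.024, 0.004, 1]
[0.0, 0.0, 8.5, -0.0058, -0.0234, 0.004, 1]
[0.0, 0.0, 8.5, -0.0092, -0.0222, 0.0041, 1]
[0.0, 0.0, 8.5, -0.0124, -0.0206, 0.0041, 1]
[0.0, 0.0, 8.5, -0.0153, -0.0186, 0.0041, 1]
[0.0, 0.0, 8.5, -0.0178, -0.0161, 0.0041, 1]
[0.0, 0.0, 8.5, -0.02, -0.0133, 0.0041, 1]
[0.0, 0.0, 8.5, -0.0218, -0.0102, 0.0041, 1]
```

View pics/w19c.png

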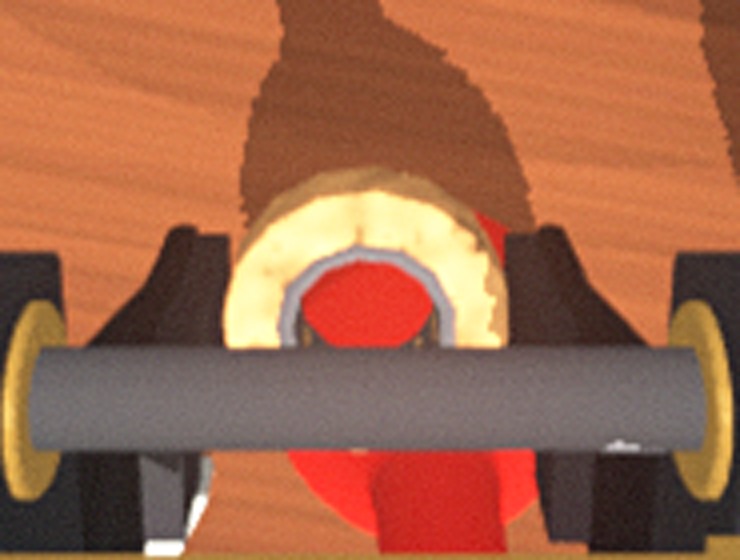

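```bash
python3 - <<'E'
from held import *
for c in [(367,188),(367,247),(225,310),(508,310),(360,452)]: print(c,tp(160+(c[0]+.5)/4-.5,160+(c[1]+.5)/4-.5,.0083))
E
```

```text
(367, 188) [20.4 -0.3]
(367, 247) [11.3 -0.3]
(225, 310) [  1.2 -21.4]
(508, 310) [ 1.2 20.7]
(360, 452) [-22.7  -1.3]
```

{"api": "send_rows", "payload": {
  "steps": [
    [0, 0, 8.5, 0.009, -0.0245, 0, 1],
    [0, 0, 8.5, 0.0055, -0.0255, 0, 1],
    [0, 0, 8.5, 0.0015, -0.026, 0, 1],
    [0, 0, 8.5, -0.0025, -0.026, 0, 1],
    [0, 0, 8.5, -0.006, -0.0255, 0, 1],
    [0, 0, 8.5, -0.01, -0.0245, 0, 1],
    [0, 0, 8.5, -0.0135, -0.0225, 0.005, 1],
    [0, 0, 8.5, -0.0165, -0.02, 0.01, 1],
    [0, 0, 8.5, -0.0195, -0.0175, 0.01, 1],
    [0, 0, 8.5, -0.021, -0.014, 0.01, 1]
  ]
}}

```text
time: 39.45
ee_pos: [0.5585, 0.0567, 0.176]
eef_rot: [0.613, 0.79, -0.002, -0.007]
ft_force: [-0.1, -0.1, -0.9]
width: 0.0424
```

```bash
python3 - <<'E'
from h import *
st()
plan([.570,.072,.125],97,6,1)
E
```

```text
t 39.45 p [0.5585 0.0567 0.176 ] th 104.33 tilt [-0.014  0.005] F [-0.1 -0.1 -0.9] w 42.4 j7 -0.06
[-0.1, -0.1, 1.2, 0.0019, 0.0026, 0.0085, 1]
[-0.1, -0.1, 1.2, 0.002, 0.0025, 0.0085, 1]
[-0.1, -0.1, 1.2, 0.0021, 0.0025, 0.0085, 1]
[-0.1, -0.1, 1.2, 0.0021, 0.0024, 0.0085, 1]
[-0.1, -0.1, 1.2, 0.0022, 0.0023, 0.0085, 1]
[-0.1, -0.1, 1.2, 0.0022, 0.0023, 0.0085, 1]
```

{"api": "send_rows", "payload": {
  "steps": [
    [-0.2, -0.1, 2.4, 0.006, 0.005, 0.01, 1],
    [-0.2, -0.1, 2.4, 0.006, 0.005, 0.015, 1],
    [-0.2, -0.1, 2.4, 0.005, 0.004, 0.015, 1],
    [0, 0, 0, 0.002, 0.001, 0.01, 1],
    [0, 0, 0, 0, 0, 0, 1],
    [0, 0, 0, 0, 0, 0, 1],
    [0, 0, 0, 0, 0, 0, 1],
    [0, 0, 0, 0, 0, 0, 1],
    [0, 0, 0, 0, 0, 0, 1],
    [0, 0, 0, 0, 0, 0, 1]
  ]
}}

```text
time: 40.45
ee_pos: [0.5655, 0.0704, 0.1191]
eef_rot: [0.668, 0.744, -0.005, -0.004]
ft_force: [-0.2, 0.3, 0.5]
width: 0.0426
```

```bash
python3 - <<'E'
from h import *
st()
plan([.570,.0755,.109],97,3,1)
E
```

```text
t 40.45 p [0.5655 0.0704 0.1191] th 96.2 tilt [-0.012 -0.003] F [-0.2  0.3  0.5] w 42.6 j7 -0.26
[-0.2, 0.0, -0.3, 0.0015, 0.0017, 0.0034, 1]
[-0.2, 0.0, -0.3, 0.0015, 0.0017, 0.0034, 1]
[-0.2, 0.0, -0.3, 0.0015, 0.0017, 0.0034, 1]
```

{"api": "send_rows", "payload": {
  "steps": [
    [-0.2, 0, -0.3, 0.0015, 0.0017, 0.0035, 1],
    [-0.2, 0, -0.3, 0.0015, 0.0017, 0.0035, 1],
    [-0.2, 0, -0.3, 0.0015, 0.0017, 0.0035, 1],
    [0, 0, 0, 0, 0, 0, 1],
    [0, 0, 0, 0, 0, 0, 1],
    [0, 0, 0, 0, 0, 0, 1],
    [0, 0, 0, 0, 0, 0, 1],
    [0, 0, 0, 0, 0, 0, 1],
    [0, 0, 0, 0, 0, 0, 1],
    [0, 0, 0, 0, 0, 0, 1]
  ]
}}

```text
time: 41.45
ee_pos: [0.5706, 0.0759, 0.108]
eef_rot: [0.661, 0.75, -0.001, 0.0]
ft_force: [-0.2, 0.6, -0.8]
width: 0.0428
```

```bash
python3 - <<'E'
from h import *
st()
im,d,p=grab("wrist","w20")
cv2.imwrite("pics/w20c.png",cv2.resize(im[160:300,160:345],None,fx=4,fy=4,interpolation=cv2.INTER_CUBIC))
E
```

```text
t 41.45 p [0.5706 0.0759 0.108 ] th 97.19 tilt [-0.001 -0.001] F [-0.2  0.6 -0.8] w 42.8 j7 -0.26
```

View pics/w20c.png

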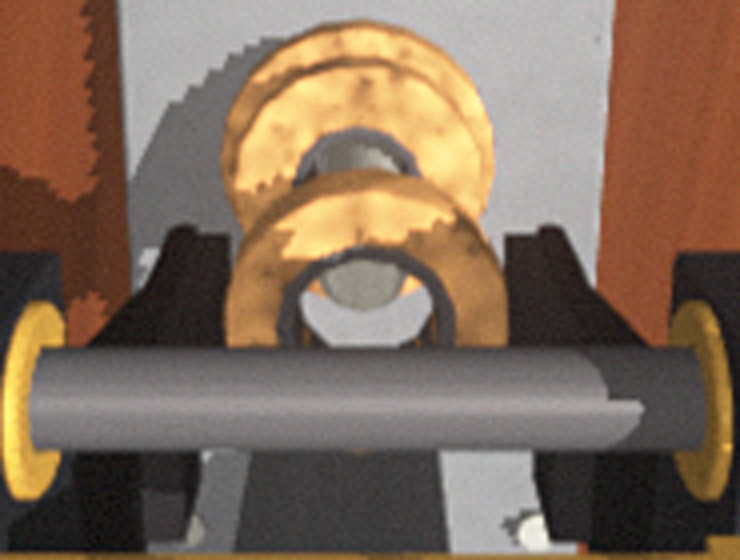

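{"api": "send_rows", "payload": {
  "steps": [
    [0, 0, 0, 0, 0, 0.004, 1],
    [0, 0, 0, 0, 0, 0.006, 1],
    [0, 0, 0, 0, 0, 0.008, 1],
    [0, 0, 0, 0, 0, 0.008, 1],
    [0, 0, 0, 0, 0, 0.008, 1],
    [0, 0, 0, 0, 0, 0.006, 1],
    [0, 0, 0, 0, 0, 0.003, 1],
    [0, 0, 0, 0, 0, 0, 1],
    [0, 0, 0, 0, 0, 0, 1],
    [0, 0, 0, 0, 0, 0, 1]
  ]
}}

```text
time: 42.5
ee_pos: [0.57, 0.0757, 0.0602]
eef_rot: [0.661, 0.75, -0.001, -0.0]
ft_force: [0.8, 0.4, -0.3]
width: 0.0425
```

```bash
python3 - <<'E'
from h import *
st()
E
```

```text
t 42.5 p [0.57   0.0757 0.0602] th 97.19 tilt [-0.002 -0.001] F [ 0.8  0.4 -0.3] w 42.5 j7 -0.29
```

{"api": "send_rows", "payload": {
  "steps": [
    [0, 0, 0, 0, 0, 0, -0.6],
    [0, 0, 0, 0, 0, 0, -0.6],
    [0, 0, 0, 0, 0, 0, -0.6],
    [0, 0, 0, 0, 0, 0, -0.6],
    [0, 0, 0, 0, 0, -0.01, -0.6],
    [0, 0, 0, 0, 0, -0.02, -1],
    [0, 0, 0, 0, 0, -0.03, -1],
    [0, 0, 0, 0, 0, -0.03, -1],
    [0, 0, 0, 0, 0, -0.03, -1],
    [0, 0, 0, -0.01, 0, -0.02, -1]
  ]
}}

```text
time: 43.5
ee_pos: [0.57, 0.0677, 0.2071]
eef_rot: [0.66, 0.751, -0.002, -0.002]
ft_force: [-0.3, -0.5, -0.4]
width: 0.0864
```

```bash
python3 - <<'E'
from h import *
st();im,d,p=grab("wrist","w21");im,d,p=grab("scene","s21")
for q,o in zip([36],rings("scene",im,p,[(104,269)])): print(q,o)
a=cv2.resize(im[110:290,80:340],None,fx=3,fy=3,interpolation=cv2.INTER_CUBIC)
cv2.imwrite("pics/s21c.png",a)
plan([.4465,-.372,.10],97,12,-1)
E
```

```text
t 43.5 p [0.57   0.0677 0.2071] th 97.38 tilt [-0.005 -0.   ] F [-0.3 -0.5 -0.4] w 86.4 j7 -0.2
36 (array([ 449.9, -374.2]), array([37.5, 45.5]))
[-0.0, 0.0, 0.0, -0.0348, -0.0149, 0.0091, -1]
[-0.0, 0.0, 0.0, -0.0348, -0.0149, 0.0091, -1]
[-0.0, 0.0, 0.0, -0.0348, -0.0149, 0.0091, -1]
[-0.0, 0.0, 0.0, -0.0348, -0.0148, 0.0091, -1]
[-0.0, 0.0, 0.0, -0.0348, -0.0148, 0.0091, -1]
[-0.0, 0.0, 0.0, -0.0348, -0.0148, 0.009, -1]
[-0.0, 0.0, 0.0, -0.0349, -0.0148, 0.009, -1]
[-0.0, 0.0, 0.0, -0.0349, -0.0148, 0.009, -1]
[-0.0, 0.0, 0.0, -0.0349, -0.0148, 0.009, -1]
[-0.0, 0.0, 0.0, -0.0349, -0.0148, 0.009, -1]
[-0.0, 0.0, 0.0, -0.0349, -0.0148, 0.009, -1]
[-0.0, 0.0, 0.0, -0.0349, -0.0148, 0.009, -1]
```

View pics/w21.png

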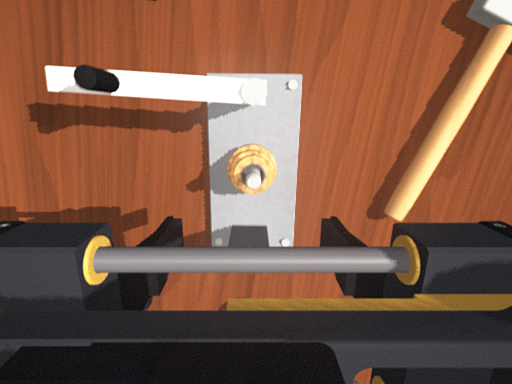

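View pics/s21c.png

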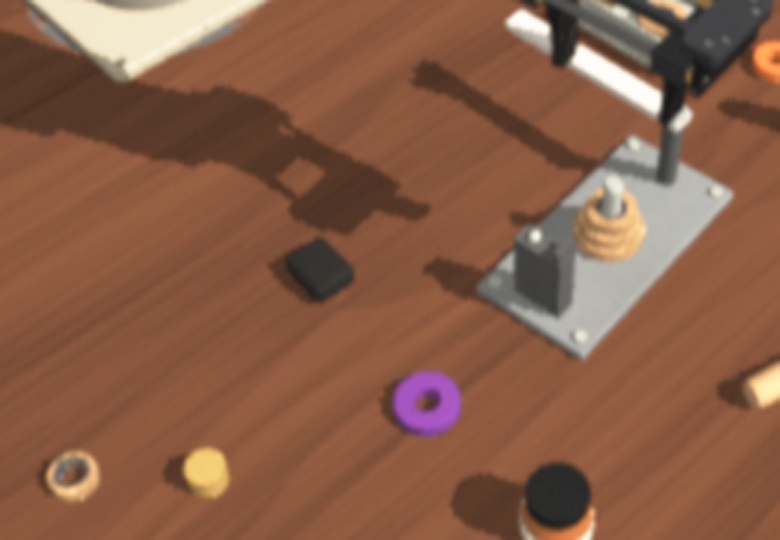

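Three wheels are stacked at (253,170) in the wrist view. wheel36 is the last one.

{"api": "send_rows", "payload": {
  "steps": [
    [0, 0, 0, -0.03, -0.013, 0, -1],
    [0, 0, 0, -0.04, -0.017, 0, -1],
    [0, 0, 0, -0.042, -0.018, 0, -1],
    [0, 0, 0, -0.042, -0.018, 0, -1],
    [0, 0, 0, -0.042, -0.018, 0, -1],
    [0, 0, 0, -0.042, -0.018, 0, -1],
    [0, 0, 0, -0.042, -0.018, 0.01, -1],
    [0, 0, 0, -0.042, -0.018, 0.02, -1],
    [0, 0, 0, -0.04, -0.017, 0.02, -1],
    [0, 0, 0, -0.03, -0.013, 0.02, -1]
  ]
}}

```text
time: 44.6
ee_pos: [0.4525, -0.3515, 0.1391]
eef_rot: [0.657, 0.754, 0.001, 0.002]
ft_force: [1.2, -0.0, -0.3]
width: 0.087
```

```bash
python3 - <<'E'
from h import *
st()
plan([.4465,-.373,.10],97,4,-1)
E
```

```text
t 44.6 p [ 0.4525 -0.3515  0.1391] th 97.87 tilt [ 0.005 -0.001] F [ 1.2 -0.  -0.3] w 87.0 j7 0.64
[0.1, 0.0, 0.2, -0.0051, -0.0023, 0.0098, -1]
[0.1, 0.0, 0.2, -0.0051, -0.0022, 0.0098, -1]
[0.1, 0.0, 0.2, -0.0051, -0.0022, 0.0098, -1]
[0.1, 0.0, 0.2, -0.0051, -0.0022, 0.0098, -1]
```

{"api": "send_rows", "payload": {
  "steps": [
    [0, 0, 0.3, -0.006, -0.002, 0.012, -1],
    [0, 0, 0.3, -0.004, -0.002, 0.015, -1],
    [0, 0, 0.2, -0.003, -0.001, 0.015, -1],
    [0, 0, 0, 0, 0, 0.005, -1],
    [0, 0, 0, 0, 0, 0, -1],
    [0, 0, 0, 0, 0, 0, -1],
    [0, 0, 0, 0, 0, 0, -1],
    [0, 0, 0, 0, 0, 0, -1],
    [0, 0, 0, 0, 0, 0, -1],
    [0, 0, 0, 0, 0, 0, -1]
  ]
}}

```text
time: 45.6
ee_pos: [0.4493, -0.3641, 0.0882]
eef_rot: [0.662, 0.749, 0.002, 0.001]
ft_force: [-1.1, 0.1, 0.1]
width: 0.0868
```

```bash
python3 - <<'E'
from h import *
st();im,d,p=grab("wrist","w22"); q=proj("wrist",[.4465,-.3733,.013],p); print(q,rings("wrist",im,p,[q],r=40))
plan([.4465,-.3733,.022],97,6,-1)
E
```

```text
t 45.6 p [ 0.4493 -0.3641  0.0882] th 97.07 tilt [0.004 0.001] F [-1.1  0.1  0.1] w 86.8 j7 0.63
[246.57202935 213.25000696] [(array([ 446.9, -372.7]), array([36. , 39.5]))]
[0.0, -0.0, 0.0, -0.0015, -0.0007, 0.011, -1]
[0.0, -0.0, 0.0, -0.0015, -0.0007, 0.011, -1]
[0.0, -0.0, 0.0, -0.0015, -0.0007, 0.011, -1]
[0.0, -0.0, 0.0, -0.0015, -0.0007, 0.011, -1]
[0.0, -0.0, 0.0, -0.0015, -0.0007, 0.011, -1]
[0.0, -0.0, 0.0, -0.0015, -0.0007, 0.011, -1]
```

View pics/w22.png

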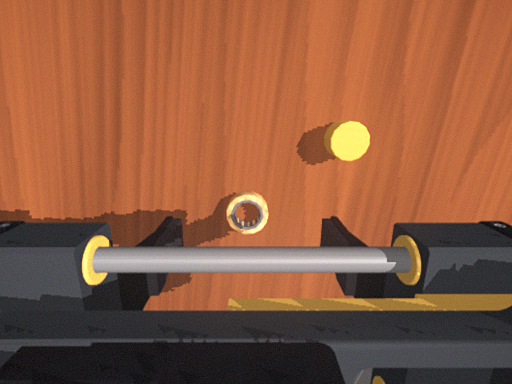

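{"api": "send_rows", "payload": {
  "steps": [
    [0, 0, 0, -0.003, -0.001, 0.01, -1],
    [0, 0, 0, -0.003, -0.001, 0.014, -1],
    [0, 0, 0, -0.003, -0.001, 0.014, -1],
    [0, 0, 0, 0, 0, 0.013, -1],
    [0, 0, 0, 0, 0, 0.01, -1],
    [0, 0, 0, 0, 0, 0.004, -1],
    [0, 0, 0, 0, 0, 0, -0.3],
    [0, 0, 0, 0, 0, 0, -0.3],
    [0, 0, 0, 0, 0, 0, -0.3],
    [0, 0, 0, 0, 0, 0, -0.3]
  ]
}}

```text
time: 46.65
ee_pos: [0.4461, -0.3749, 0.0175]
eef_rot: [0.663, 0.749, 0.0, -0.0]
ft_force: [-1.6, 0.1, 1.9]
width: 0.0628
```

```bash
python3 - <<'E'
from h import *
st()
plan([.4469,-.3730,.022],97,2,-1)
E
```

```text
t 46.65 p [ 0.4461 -0.3749  0.0175] th 97.0 tilt [0.    0.001] F [-1.6  0.1  1.9] w 62.8 j7 0.62
[0.0, -0.0, 0.0, 0.0009, 0.0005, -0.0022, -1]
[0.0, -0.0, 0.0, 0.0009, 0.0005, -0.0022, -1]
```

{"api": "send_rows", "payload": {
  "steps": [
    [0, 0, 0, 0.001, 0.0005, -0.002, 1],
    [0, 0, 0, 0.0005, 0, -0.002, 1],
    [0, 0, 0, 0, 0, 0, 1],
    [0, 0, 0, 0, 0, 0, 1],
    [0, 0, 0, 0, 0, 0, 1],
    [0, 0, 0, 0, 0, 0, 1],
    [0, 0, 0, 0, 0, 0, 1],
    [0, 0, 0, 0, 0, 0, 1],
    [0, 0, 0, 0, 0, 0, 1],
    [0, 0, 0, 0, 0, 0, 1]
  ]
}}

```text
time: 47.65
ee_pos: [0.4469, -0.3726, 0.0214]
eef_rot: [0.662, 0.749, 0.001, -0.0]
ft_force: [0.9, -0.1, -0.3]
width: 0.0351
```

```bash
python3 - <<'E'
from h import *
st()
E
```

```text
t 47.65 p [ 0.4469 -0.3726  0.0214] th 97.04 tilt [0.001 0.002] F [ 0.9 -0.1 -0.3] w 35.1 j7 0.62
```

{"api": "send_rows", "payload": {
  "steps": [
    [0, 0, 0, 0, 0, -0.01, 1],
    [0, 0, 0, 0, 0, -0.02, 1],
    [0, 0, 0, 0, 0, -0.03, 1],
    [0, 0, 0, 0, 0, -0.035, 1],
    [0, 0, 0, 0, 0, -0.035, 1],
    [0, 0, 0, 0.01, 0.005, -0.03, 1],
    [0, 0, 0, 0.02, 0.009, 0, 1],
    [0, 0, 0, 0.03, 0.013, 0, 1],
    [0, 0, 0, 0.03, 0.013, 0, 1],
    [0, 0, 0, 0.02, 0.008, 0, 1]
  ]
}}

```text
time: 48.65
ee_pos: [0.4804, -0.2575, 0.195]
eef_rot: [0.665, 0.747, 0.001, 0.002]
ft_force: [-0.2, -0.5, -0.2]
width: 0.0349
```

```bash
python3 - <<'E'
from held import *
st(); im,d,p=grab("wrist","w23")
cv2.imwrite("pics/w23c.png",cv2.resize(im[160:300,160:345],None,fx=4,fy=4,interpolation=cv2.INTER_CUBIC))
plan([.570,.072,.16],97,10,1)
E
```

```text
t 48.65 p [ 0.4804 -0.2575  0.195 ] th 96.66 tilt [ 0.004 -0.001] F [-0.2 -0.5 -0.2] w 34.9 j7 0.46
[0.0, 0.0, -0.0, 0.0313, 0.0126, 0.0036, 1]
[0.0, 0.0, -0.0, 0.0313, 0.0127, 0.0036, 1]
[0.0, 0.0, -0.0, 0.0313, 0.0127, 0.0036, 1]
[0.0, 0.0, -0.0, 0.0313, 0.0127, 0.0036, 1]
[0.0, 0.0, -0.0, 0.0313, 0.0127, 0.0036, 1]
[0.0, 0.0, -0.0, 0.0313, 0.0127, 0.0036, 1]
[0.0, 0.0, -0.0, 0.0313, 0.0127, 0.0035, 1]
[0.0, 0.0, -0.0, 0.0313, 0.0127, 0.0035, 1]
[0.0, 0.0, -0.0, 0.0313, 0.0127, 0.0035, 1]
[0.0, 0.0, -0.0, 0.0313, 0.0127, 0.0035, 1]
```

View pics/w23c.png

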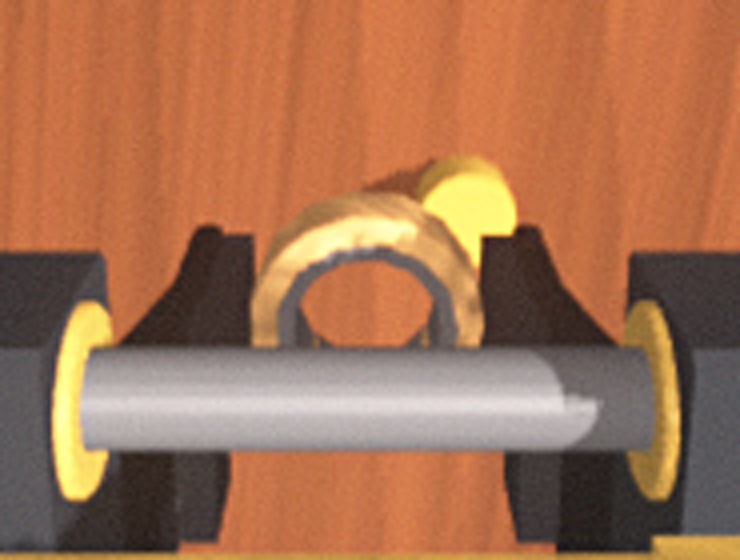

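{"api": "send_rows", "payload": {
  "steps": [
    [0, 0, 0, 0.035, 0.014, 0, 1],
    [0, 0, 0, 0.035, 0.014, 0, 1],
    [0, 0, 0, 0.035, 0.014, 0, 1],
    [0, 0, 0, 0.035, 0.014, 0, 1],
    [0, 0, 0, 0.035, 0.014, 0, 1],
    [0, 0, 0, 0.035, 0.014, 0, 1],
    [0, 0, 0, 0.035, 0.014, 0.01, 1],
    [0, 0, 0, 0.033, 0.013, 0.015, 1],
    [0, 0, 0, 0.02, 0.008, 0.015, 1],
    [0, 0, 0, 0, 0, 0, 1]
  ]
}}

```text
time: 49.7
ee_pos: [0.5676, 0.0676, 0.1619]
eef_rot: [0.664, 0.748, 0.003, 0.006]
ft_force: [0.1, -0.5, -0.7]
width: 0.0348
```

```bash
python3 - <<'E'
from h import *
st()
plan([.570,.0752,.125],97,4,1)
E
```

```text
t 49.7 p [0.5676 0.0676 0.1619] th 96.82 tilt [ 0.013 -0.003] F [ 0.1 -0.5 -0.7] w 34.8 j7 -0.23
[0.2, 0.1, -0.0, 0.0019, 0.0007, 0.0092, 1]
[0.2, 0.1, -0.0, 0.0019, 0.0007, 0.0092, 1]
[0.2, 0.1, -0.0, 0.0018, 0.0008, 0.0092, 1]
[0.2, 0.1, -0.0, 0.0018, 0.0008, 0.0092, 1]
```

{"api": "send_rows", "payload": {
  "steps": [
    [0.2, 0.1, 0, 0.003, 0.001, 0.01, 1],
    [0.2, 0.1, 0, 0.003, 0.001, 0.013, 1],
    [0.2, 0.1, 0, 0.002, 0.001, 0.013, 1],
    [0, 0, 0, 0, 0, 0.01, 1],
    [0, 0, 0, 0, 0, 0.003, 1],
    [0, 0, 0, 0, 0, 0, 1],
    [0, 0, 0, 0, 0, 0, 1],
    [0, 0, 0, 0, 0, 0, 1],
    [0, 0, 0, 0, 0, 0, 1],
    [0, 0, 0, 0, 0, 0, 1]
  ]
}}

```text
time: 50.7
ee_pos: [0.5711, 0.0708, 0.111]
eef_rot: [0.666, 0.746, 0.0, 0.002]
ft_force: [-0.8, 0.3, 0.2]
width: 0.0351
```

```bash
python3 - <<'E'
from h import *
st()
plan([.570,.0752,.108],97,2,1)
E
```

```text
t 50.7 p [0.5711 0.0708 0.111 ] th 96.47 tilt [ 0.003 -0.002] F [-0.8  0.3  0.2] w 35.1 j7 -0.27
[0.1, 0.1, -0.3, 0.0023, -0.0003, 0.0015, 1]
[0.1, 0.1, -0.3, 0.0023, -0.0003, 0.0015, 1]
```

{"api": "send_rows", "payload": {
  "steps": [
    [0, 0, -0.2, 0.0015, -0.0003, 0.001, 1],
    [0, 0, -0.2, 0.0015, -0.0003, 0.001, 1],
    [0, 0, -0.1, 0.001, 0, 0.0005, 1],
    [0, 0, 0, 0, 0, 0, 1],
    [0, 0, 0, 0, 0, 0, 1],
    [0, 0, 0, 0, 0, 0, 1],
    [0, 0, 0, 0, 0, 0, 1],
    [0, 0, 0, 0, 0, 0, 1],
    [0, 0, 0, 0, 0, 0, 1],
    [0, 0, 0, 0, 0, 0, 1]
  ]
}}

```text
time: 51.7
ee_pos: [0.5701, 0.0752, 0.1088]
eef_rot: [0.662, 0.749, 0.001, 0.002]
ft_force: [-0.1, -0.4, -0.5]
width: 0.0347
```

```bash
python3 - <<'E'
from h import *
st()
im,d,p=grab("wrist","w24")
cv2.imwrite("pics/w24c.png",cv2.resize(im[160:300,160:345],None,fx=4,fy=4,interpolation=cv2.INTER_CUBIC))
E
```

```text
t 51.7 p [0.5701 0.0752 0.1088] th 97.03 tilt [ 0.004 -0.001] F [-0.1 -0.4 -0.5] w 34.7 j7 -0.27
```

View pics/w24c.png

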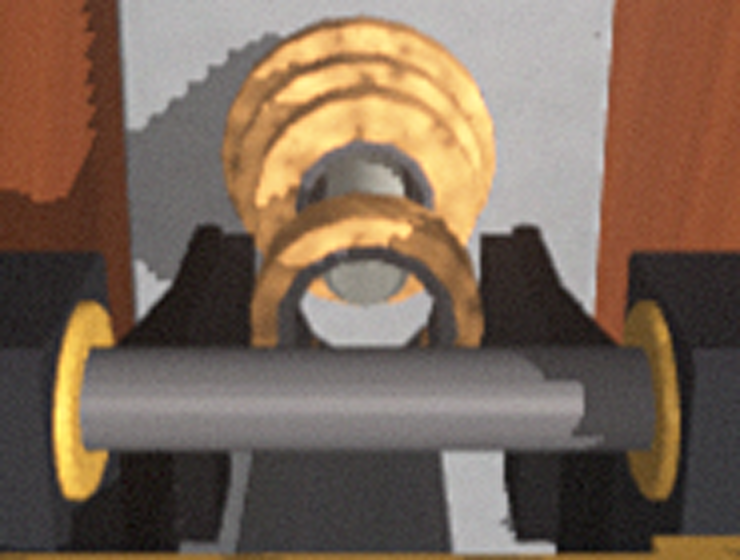

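{"api": "send_rows", "payload": {
  "steps": [
    [0, 0, 0, 0, 0, 0.004, 1],
    [0, 0, 0, 0, 0, 0.006, 1],
    [0, 0, 0, 0, 0, 0.007, 1],
    [0, 0, 0, 0, 0, 0.007, 1],
    [0, 0, 0, 0, 0, 0.005, 1],
    [0, 0, 0, 0, 0, 0.002, 1],
    [0, 0, 0, 0, 0, 0, 1],
    [0, 0, 0, 0, 0, 0, 1],
    [0, 0, 0, 0, 0, 0, -0.3],
    [0, 0, 0, 0, 0, 0, -0.3]
  ]
}}

```text
time: 52.75
ee_pos: [0.57, 0.0751, 0.0744]
eef_rot: [0.662, 0.749, 0.0, 0.002]
ft_force: [0.8, -0.6, 0.8]
width: 0.0445
```

```bash
python3 - <<'E'
from h import *
st()
E
```

```text
t 52.75 p [0.57   0.0751 0.0744] th 97.03 tilt [ 0.003 -0.001] F [ 0.8 -0.6  0.8] w 44.5 j7 -0.29
```

{"api": "send_rows", "payload": {
  "steps": [
    [0, 0, 0, 0, 0, 0, -0.6],
    [0, 0, 0, 0, 0, 0, -0.6],
    [0, 0, 0, 0, 0, -0.01, -0.6],
    [0, 0, 0, 0, 0, -0.02, -1],
    [0, 0, 0, 0, 0, -0.03, -1],
    [0, 0, 0, 0, 0, -0.03, -1],
    [0, 0, 0, 0, 0, -0.03, -1],
    [0, 0, 0, -0.02, 0, -0.02, -1],
    [0, 0, 0, -0.02, 0, 0, -1],
    [0, 0, 0, 0, 0, 0, -1]
  ]
}}

```text
time: 53.75
ee_pos: [0.5746, 0.0361, 0.2266]
eef_rot: [0.661, 0.75, 0.002, 0.003]
ft_force: [0.6, -0.5, -0.5]
width: 0.0867
```

```bash
python3 - <<'E'
from h import *
st();im,d,p=grab("wrist","w25");im,d,p=grab("scene","s25")
a=cv2.resize(im[100:240,220:340],None,fx=4,fy=4,interpolation=cv2.INTER_CUBIC)
cv2.imwrite("pics/s25c.png",a)
im,d,p=grab("top","t25")
E
```

```text
t 53.75 p [0.5746 0.0361 0.2266] th 97.21 tilt [ 0.007 -0.001] F [ 0.6 -0.5 -0.5] w 86.7 j7 -0.14
```

View pics/w25.png

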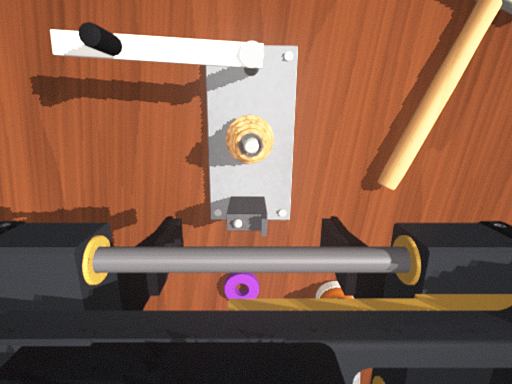

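View pics/s25c.png

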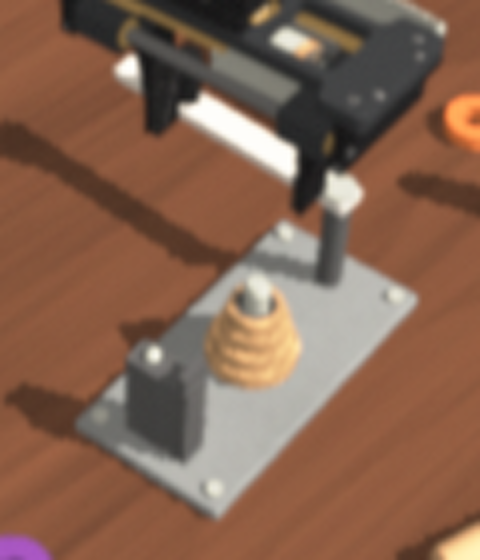

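View pics/t25.png

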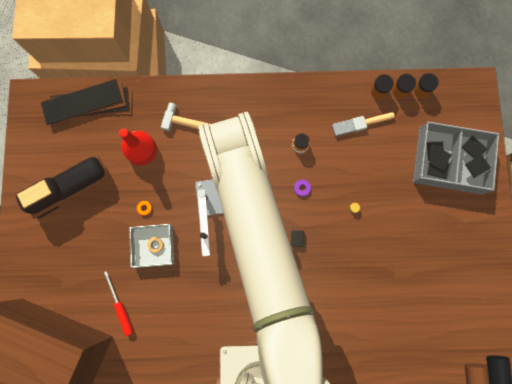

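All four wheels are stacked at (250,140) in the wrist view, and no fifth one shows anywhere in the top view. Next I'll close the keeper.

```bash
python3 - <<'E'
from h import *
im=cv2.imread("pics/w25.png");p=pickle.load(open("pics/w25.pkl","rb"))
print("handle top",onz("wrist",88,33,.132,p),onz("wrist",95,36,.132,p)); 
plan([.4355,.149,.21],4.5,11,-1)
E
```

```text
handle top [0.43488605 0.14996893 0.132     ] [0.44011702 0.1485633  0.132     ]
[0.0, -0.0, 8.5, 0.0115, -0.0112, 0.0014, -1]
[0.0, -0.0, 8.5, 0.0097, -0.0128, 0.0014, -1]
[0.0, -0.0, 8.5, 0.0077, -0.014, 0.0014, -1]
[0.0, -0.0, 8.5, 0.0056, -0.015, 0.0014, -1]
[0.0, -0.0, 8.5, 0.0033, -0.0157, 0.0014, -1]
[0.0, -0.0, 8.5, 0.001, -0.016, 0.0014, -1]
[0.0, -0.0, 8.5, -0.0014, -0.016, 0.0014, -1]
[0.0, -0.0, 8.5, -0.0037, -0.0156, 0.0014, -1]
[0.0, -0.0, 8.5, -0.006, -0.0149, 0.0014, -1]
[0.0, -0.0, 8.5, -0.0081, -0.0138, 0.0014, -1]
[0.0, -0.0, 8.5, -0.01, -0.0125, 0.0014, -1]
```

{"api": "send_rows", "payload": {
  "steps": [
    [0, 0, 8.5, 0.0115, -0.011, 0.001, -1],
    [0, 0, 8.5, 0.0095, -0.013, 0.001, -1],
    [0, 0, 8.5, 0.0075, -0.014, 0.001, -1],
    [0, 0, 8.5, 0.0055, -0.015, 0.001, -1],
    [0, 0, 8.5, 0.0035, -0.0155, 0.001, -1],
    [0, 0, 8.5, 0.001, -0.016, 0.001, -1],
    [0, 0, 8.5, -0.0015, -0.016, 0.001, -1],
    [0, 0, 8.5, -0.0035, -0.0155, 0.001, -1],
    [0, 0, 8.5, -0.006, -0.015, 0.001, -1],
    [0, 0, 8.5, -0.008, -0.014, 0.001, -1]
  ]
}}

```text
time: 54.9
ee_pos: [0.4389, 0.1545, 0.2102]
eef_rot: [0.995, 0.099, -0.003, -0.002]
ft_force: [0.0, 0.1, 0.1]
width: 0.087
```

```bash
python3 - <<'E'
from h import *
st()
plan([.4355,.149,.19],4.5,3,-1)
E
```

```text
t 54.9 p [0.4389 0.1545 0.2102] th 11.37 tilt [-0.006  0.003] F [0.  0.1 0.1] w 87.0 j7 -1.82
[-0.1, 0.1, 2.3, -0.0014, 0.0016, 0.0067, -1]
[-0.1, 0.1, 2.3, -0.0014, 0.0017, 0.0067, -1]
[-0.1, 0.1, 2.3, -0.0013, 0.0017, 0.0067, -1]
```

{"api": "send_rows", "payload": {
  "steps": [
    [0, 0, 2.3, 0, 0, 0.005, -1],
    [0, 0, 2.3, 0, 0, 0.007, -1],
    [0, 0, 2.3, 0, 0, 0.007, -1],
    [0, 0, 0, 0, 0, 0, -1],
    [0, 0, 0, 0, 0, 0, -1],
    [0, 0, 0, 0, 0, 0, -1],
    [0, 0, 0, 0, 0, 0, -1],
    [0, 0, 0, 0, 0, 0, -1],
    [0, 0, 0, 0, 0, 0, -1],
    [0, 0, 0, 0, 0, 0, -1]
  ]
}}

```text
time: 55.9
ee_pos: [0.4332, 0.1622, 0.19]
eef_rot: [0.999, 0.042, -0.005, -0.002]
ft_force: [0.2, 0.7, 0.1]
width: 0.087
```

```bash
python3 - <<'E'
from h import *
st();im,d,p=grab("wrist","w26"); print(proj("wrist",[.436,.1495,.132],p))
plan([.436,.1495,.1165],4.5,5,-1)
E
```

```text
t 55.9 p [0.4332 0.1622 0.19  ] th 4.84 tilt [-0.009  0.003] F [0.2 0.7 0.1] w 87.0 j7 -1.96
[268.51234288 207.09225362]
[-0.0, 0.1, 0.1, 0.0005, 0.0026, 0.0147, -1]
[-0.0, 0.1, 0.1, 0.0005, 0.0026, 0.0147, -1]
[-0.0, 0.1, 0.1, 0.0004, 0.0026, 0.0147, -1]
[-0.0, 0.1, 0.1, 0.0004, 0.0026, 0.0147, -1]
[-0.0, 0.1, 0.1, 0.0004, 0.0026, 0.0147, -1]
```

View pics/w26.png

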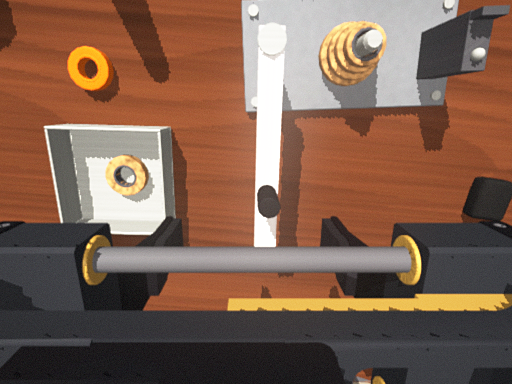

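{"api": "send_rows", "payload": {
  "steps": [
    [0, 0.2, 0.1, 0.001, 0.004, 0.01, -1],
    [0, 0.2, 0.1, 0.001, 0.004, 0.015, -1],
    [0, 0.1, 0.1, 0, 0.004, 0.017, -1],
    [0, 0, 0, 0, 0.001, 0.017, -1],
    [0, 0, 0, 0, 0, 0.012, -1],
    [0, 0, 0, 0, 0, 0.002, -1],
    [0, 0, 0, 0, 0, 0, -1],
    [0, 0, 0, 0, 0, 0, 1],
    [0, 0, 0, 0, 0, 0, 1],
    [0, 0, 0, 0, 0, 0, 1]
  ],
  "force": 20
}}

```text
time: 56.95
ee_pos: [0.437, 0.1479, 0.113]
eef_rot: [0.999, 0.039, 0.001, -0.002]
ft_force: [0.0, -0.4, -0.6]
width: 0.0705
```

{"api": "send_rows", "payload": {
  "steps": [
    [0, 0, 0, 0, 0, 0, 1],
    [0, 0, 0, 0, 0, 0, 1],
    [0, 0, 0, 0, 0, 0, 1],
    [0, 0, 0, 0, 0, 0, 1],
    [0, 0, 0, 0, 0, 0, 1],
    [0, 0, 0, 0, 0, 0, 1],
    [0, 0, 0, 0, 0, 0, 1],
    [0, 0, 0, 0, 0, 0, 1],
    [0, 0, 0, 0, 0, 0, 1],
    [0, 0, 0, 0, 0, 0, 1]
  ]
}}

```text
time: 57.95
ee_pos: [0.4376, 0.1482, 0.1139]
eef_rot: [0.999, 0.039, 0.002, -0.002]
ft_force: [-0.2, 0.6, -0.2]
width: 0.0172
```

```bash
sed -i 's/z=.116,jaw/z=.115,jaw/' arc.py; python3 arc.py -47 10
```

```text
t 57.95 p [0.4376 0.1482 0.1139] th 4.48 tilt [0.004 0.004] F [-0.2  0.6 -0.2] w 17.2 j7 -1.98
r 0.12263036352850507
bar angle 91.97974836632018
[-0.0, -0.0, -4.7, -0.0014, 0.0102, -0.0011, 1]
[-0.0, -0.0, -4.7, 0.0005, 0.0102, -0.0, 1]
[-0.0, -0.0, -4.7, 0.0005, 0.0102, -0.0, 1]
[-0.0, -0.0, -4.7, 0.0005, 0.0102, -0.0, 1]
[-0.0, -0.0, -4.7, 0.0005, 0.0102, -0.0, 1]
[-0.0, -0.0, -4.7, 0.0005, 0.0102, -0.0, 1]
[-0.0, -0.0, -4.7, 0.0005, 0.0102, -0.0, 1]
[-0.0, -0.0, -4.7, 0.0005, 0.0102, -0.0, 1]
[-0.0, -0.0, -4.7, 0.0005, 0.0102, -0.0, 1]
[-0.0, -0.0, -4.7, 0.0005, 0.0102, -0.0, 1]
```

{"api": "send_rows", "payload": {
  "steps": [
    [0, 0, -4.7, 0.0004, 0.0102, -0.0005, 1],
    [0, 0, -4.7, 0.0004, 0.0102, 0, 1],
    [0, 0, -4.7, 0.0004, 0.0102, 0, 1],
    [0, 0, -4.7, 0.0004, 0.0102, 0, 1],
    [0, 0, -4.7, 0.0004, 0.0102, 0, 1],
    [0, 0, -4.7, 0.0004, 0.0102, 0, 1],
    [0, 0, -4.7, 0.0004, 0.0102, 0, 1],
    [0, 0, -4.7, 0.0004, 0.0102, 0, 1],
    [0, 0, -4.7, 0.0004, 0.0102, 0, 1],
    [0, 0, -4.7, 0.0004, 0.0102, 0, 1]
  ]
}}

```text
time: 58.95
ee_pos: [0.4863, 0.0593, 0.114]
eef_rot: [0.893, 0.449, 0.003, -0.001]
ft_force: [0.4, 1.8, -0.2]
width: 0.0176
```

```bash
python3 arc.py -44 10
```

```text
t 58.95 p [0.4863 0.0593 0.114 ] th 53.39 tilt [0.005 0.005] F [ 0.4  1.8 -0.2] w 17.6 j7 -0.94
r 0.12362319720782584
bar angle 43.35626403206659
[0.0, -0.0, -4.4, -0.0005, 0.0096, -0.001, 1]
[0.0, -0.0, -4.4, 0.0004, 0.0096, 0.0, 1]
[0.0, -0.0, -4.4, 0.0004, 0.0096, 0.0, 1]
[0.0, -0.0, -4.4, 0.0004, 0.0096, 0.0, 1]
[0.0, -0.0, -4.4, 0.0004, 0.0096, 0.0, 1]
[0.0, -0.0, -4.4, 0.0004, 0.0096, 0.0, 1]
[0.0, -0.0, -4.4, 0.0004, 0.0096, 0.0, 1]
[0.0, -0.0, -4.4, 0.0004, 0.0096, 0.0, 1]
[0.0, -0.0, -4.4, 0.0004, 0.0096, 0.0, 1]
[0.0, -0.0, -4.4, 0.0004, 0.0096, 0.0, 1]
```

{"api": "send_rows", "payload": {
  "steps": [
    [0, 0, -4.4, 0.0003, 0.0096, 0, 1],
    [0, 0, -4.4, 0.0003, 0.0096, 0, 1],
    [0, 0, -4.4, 0.0003, 0.0096, 0, 1],
    [0, 0, -4.4, 0.0003, 0.0096, 0, 1],
    [0, 0, -4.4, 0.0003, 0.0096, 0, 1],
    [0, 0, -4.4, 0.0003, 0.0096, 0, 1],
    [0, 0, -4, 0.0003, 0.008, 0, 1],
    [0, 0, -2.5, 0.0002, 0.005, 0, 1],
    [0, 0, 0, 0, 0, 0, 1],
    [0, 0, 0, 0, 0, 0, 1]
  ]
}}

```text
time: 59.95
ee_pos: [0.5548, 0.0347, 0.114]
eef_rot: [0.721, 0.693, 0.004, -0.002]
ft_force: [-0.5, 0.4, 1.2]
width: 0.0173
```

```bash
python3 arc.py -8 5
```

```text
t 59.95 p [0.5548 0.0347 0.114 ] th 87.68 tilt [0.004 0.008] F [-0.5  0.4  1.2] w 17.3 j7 -0.34
r 0.12408537130113531
bar angle 9.195048822341
[0.0, -0.1, -1.6, -0.0004, 0.0035, -0.001, 1]
[0.0, -0.1, -1.6, 0.0001, 0.0035, 0.0, 1]
[0.0, -0.1, -1.6, 0.0001, 0.0035, 0.0, 1]
[0.0, -0.1, -1.6, 0.0001, 0.0035, 0.0, 1]
[0.0, -0.1, -1.6, 0.0001, 0.0035, 0.0, 1]
```

{"api": "send_rows", "payload": {
  "steps": [
    [0, 0, -1.7, 0, 0.0035, 0, 1],
    [0, 0, -1.7, 0, 0.0035, 0, 1],
    [0, 0, -1.7, 0, 0.0035, 0, 1],
    [0, 0, -1.7, 0, 0.0035, 0, 1],
    [0, 0, -1.7, 0, 0.0035, 0, 1],
    [0, 0, -0.7, 0, 0.003, 0, 1],
    [0, 0, 0, 0, 0.002, 0, 1],
    [0, 0, 0, 0, 0.002, 0, 1],
    [0, 0, 0, 0, 0.002, 0, 1],
    [0, 0, 0, 0, 0, 0, 1]
  ]
}}

```text
time: 60.95
ee_pos: [0.5748, 0.0355, 0.1139]
eef_rot: [0.658, 0.753, -0.004, -0.007]
ft_force: [0.4, 0.9, 1.7]
width: 0.0172
```

```bash
python3 arc.py -1 1;python3 - <<'E'
from h import *
im,d,p=grab("wrist","w27")
E
```

```text
t 60.95 p [0.5748 0.0355 0.1139] th 97.72 tilt [-0.016  0.003] F [0.4 0.9 1.7] w 17.2 j7 -0.19
r 0.1240611185861563
bar angle -0.058833002637277886
[-0.9, -0.3, -1.0, -0.0004, 0.0021, -0.0011, 1]
```

View pics/w27.png

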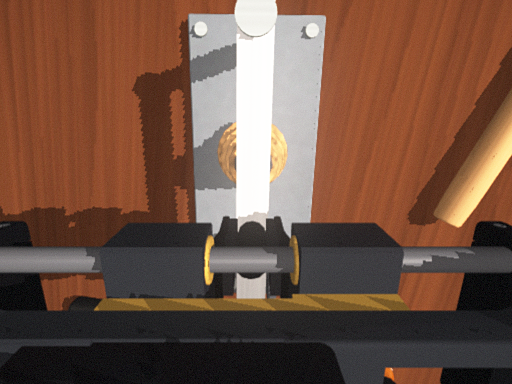

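{"api": "send_rows", "payload": {
  "steps": [
    [-0.4, -0.1, 0, 0, 0.002, 0, 1],
    [-0.3, -0.1, 0, 0, 0.003, 0, 1],
    [0, 0, 0, 0, 0.004, 0, 1],
    [0, 0, 0, 0, 0.004, 0, 1],
    [0, 0, 0, 0, 0.004, 0, 1],
    [0, 0, 0, 0, 0, 0, 1],
    [0, 0, 0, 0, 0, 0, 1],
    [0, 0, 0, 0, 0, 0, 1],
    [0, 0, 0, 0, 0, 0, 1],
    [0, 0, 0, 0, 0, 0, 1]
  ]
}}

```text
time: 62.0
ee_pos: [0.575, 0.0355, 0.1134]
eef_rot: [0.656, 0.754, -0.018, -0.013]
ft_force: [-3.7, 0.4, 4.7]
width: 0.0174
```

```bash
python3 arc.py -1 1
```

```text
t 62.0 p [0.575  0.0355 0.1134] th 97.97 tilt [-0.044 -0.01 ] F [-3.7  0.4  4.7] w 17.4 j7 -0.19
r 0.12407910423298765
bar angle -0.16449822124630675
[-2.6, 0.2, -1.0, -0.0004, 0.0021, -0.0017, 1]
```

{"api": "send_rows", "payload": {
  "steps": [
    [0, 0, 0, 0, 0, 0, -1],
    [0, 0, 0, 0, 0, 0, -1],
    [0, 0, 0, 0, 0, 0, -1],
    [0, 0, 0, 0, 0, 0, -1],
    [0, 0, 0, 0, 0, 0, -1],
    [0, 0, 0, 0, 0, -0.01, -1],
    [0, 0, 0, 0, 0, -0.02, -1],
    [0, 0, 0, 0, 0, -0.03, -1],
    [0, 0, 0, 0, 0, -0.03, -1],
    [0, 0, 0, 0, 0, -0.02, -1]
  ]
}}

```text
time: 63.0
ee_pos: [0.5792, 0.0364, 0.2261]
eef_rot: [0.656, 0.755, -0.019, -0.015]
ft_force: [-0.1, 0.2, -0.2]
width: 0.085
```

```bash
python3 - <<'E'
from h import *
st();im,d,p=grab("wrist","w28");im,d,p=grab("scene","s28")
cv2.imwrite("pics/s28c.png",cv2.resize(im[80:240,220:370],None,fx=4,fy=3.7,interpolation=cv2.INTER_CUBIC))
E
```

```text
t 63.0 p [0.5792 0.0364 0.2261] th 98.01 tilt [-0.047 -0.009] F [-0.1  0.2 -0.2] w 85.0 j7 -0.15
```

View pics/w28.png

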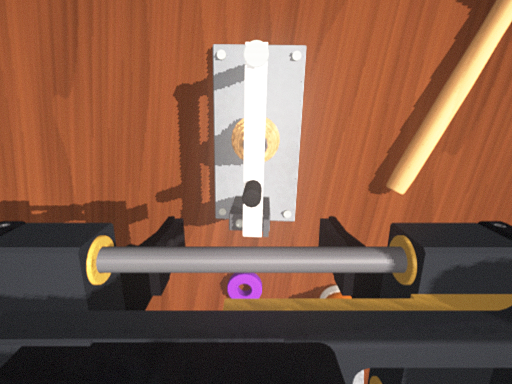

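View pics/s28c.png

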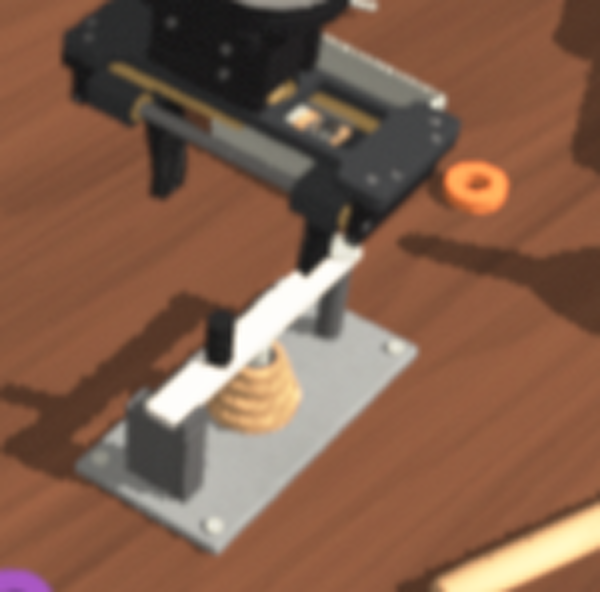

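{"api": "send_rows", "payload": {
  "steps": [
    [0, 0, 0, -0.02, 0, 0, -1],
    [0, 0, 0, -0.03, 0, 0, -1],
    [0, 0, 0, -0.04, 0, 0, -1],
    [0, 0, 0, -0.04, 0, 0, -1],
    [0, 0, 0, -0.04, 0, 0, -1],
    [0, 0, 0, -0.04, 0, 0, -1],
    [0, 0, 0, -0.04, 0, 0, -1],
    [0, 0, 0, -0.03, 0, 0, -1],
    [0, 0, 0, 0, 0, 0, -1],
    [0, 0, 0, 0, 0, 0, -1]
  ]
}}

```text
time: 64.1
ee_pos: [0.6197, -0.2489, 0.2266]
eef_rot: [0.654, 0.756, -0.018, -0.014]
ft_force: [0.4, 0.5, 0.6]
width: 0.087
```

```bash
python3 - <<'E'
from h import *
st()
for n in("scene","top"):
    im,d,p=grab(n,n+"29"); a=cv2.imread(f"pics/{n}0.png")
    r=(slice(135,235),slice(230,335)) if n=="scene" else (slice(160,230),slice(185,280))
    g=[cv2.cvtColor(x[r],cv2.COLOR_BGR2GRAY) for x in (a,im)]
    bar=[(x>(225 if n=="top" else 205)).astype(np.uint8) for x in g]
    for b in bar:
        k=max(cv2.findContours(b,0,1)[0],key=cv2.contourArea); print(n,np.round(cv2.minAreaRect(k)[0],2),[round(v,2) for v in cv2.minAreaRect(k)[1]],round(cv2.minAreaRect(k)[2],2))
    cv2.imwrite(f"pics/{n}29c.png",np.hstack([cv2.resize(x[r],None,fx=3.7,fy=3.7,interpolation=cv2.INTER_CUBIC) for x in(a,im)]))
E
```

```text
t 64.1 p [ 0.6197 -0.2489  0.2266] th 98.31 tilt [-0.045 -0.008] F [0.4 0.5 0.6] w 87.0 j7 0.3
scene [53.9  33.93] [10.23, 66.6] 46.22
scene [54. 34.] [9.9, 66.47] 45.0
top [34.45 31.6 ] [10.49, 45.13] 82.23
top [34.81 30.17] [7.07, 43.98] 81.87
```

View pics/top29c.png

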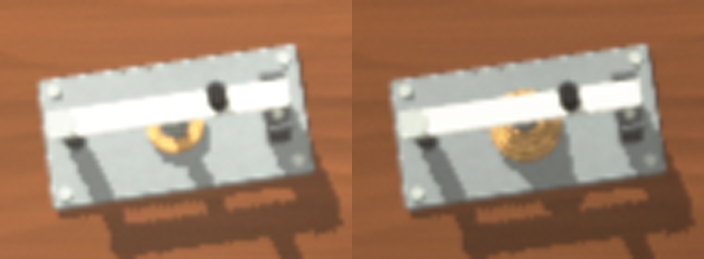

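View pics/scene29c.png

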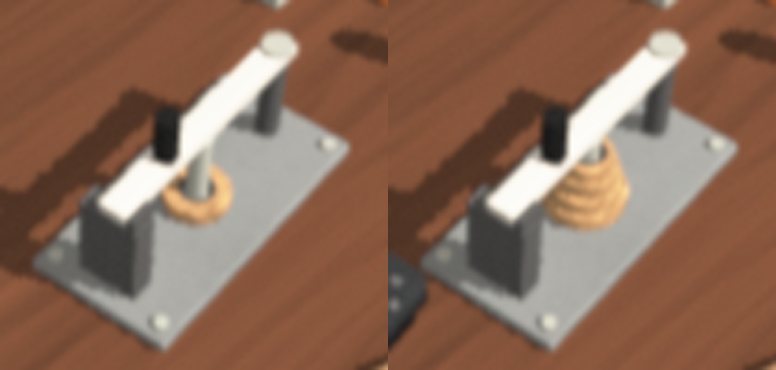

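View pics/top29.png

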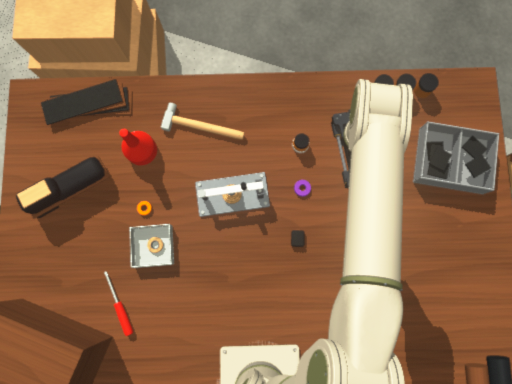

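```bash
python3 - <<'E'
from h import *
for n,rs in(("scene",{"handle":(262,160,290,182),"plate":(300,165,326,200)}),("top",{"handle":(238,178,250,194),"plate":(192,200,206,222)})):
    a=cv2.cvtColor(cv2.imread(f"pics/{n}0.png"),6);b=cv2.cvtColor(cv2.imread(f"pics/{n}29.png"),6)
    S=8
    for k,(x0,y0,x1,y1) in rs.items():
        T=cv2.resize(a[y0:y1,x0:x1],None,fx=S,fy=S,interpolation=2);B=cv2.resize(b[y0-3:y1+3,x0-3:x1+3],None,fx=S,fy=S,interpolation=2)
        m=cv2.matchTemplate(B,T,cv2.TM_CCOEFF_NORMED);_,v,_,l=cv2.minMaxLoc(m);print(n,k,round(v,3),np.array(l)/S-3)
# heel/jar/tack/44 worn
p=camera_params("top");d=None
im=cv2.imread("pics/top29.png"); print(rings("top",im,p,[(155,246)],z=.016,r=14))
E
```

```text
scene handle 0.994 [0. 0.]
scene plate 1.0 [0. 0.]
top handle 0.968 [ 0.    -0.125]
top plate 0.998 [0. 0.]
[(array([418.9, 310.6]), array([48.1, 48.7]))]
```

```bash
python3 - <<'E'
from h import *
print(close_job()); st()
E
```

```text
the job is handed in; nothing more can be done
None
the job is handed in; nothing more can be done
```

I swung the keeper bar open, put the worn wheel in the scrap tin, and threaded all four new wheels in view (60, 52, 44, 36 mm, largest at the bottom) onto the spindle. I then shut the bar and handed the job in about 64 s into the 210 s allowed. No 68 mm wheel showed in any view, so I took it as absent.

**Last checks before handing in:**
- **Wheel stack:** both fixed cameras show the four wheels flat and stepped from large to small under the closed bar. I judged this by eye and did not measure each wheel's height.
- **Keeper bar:** the handle matches its starting shut position to about 0.1 px, or 0.003 rad. Pushing further gave no more movement, so the bar is against its stop. The cruder bar-outline angle in the scene view read 1.2° different, which I put down to pixel rounding.
- **Worn wheel:** it lies about 6 mm from the tin's centre and measures 48 mm across. An earlier wrist view showed it flat on the floor of the tin.
- **Bystanders and lookalikes:** the heel block, polish jar, orange ring and purple ring look to be where they started. The arm hid the tack tin in the last top view. It was in place in earlier pictures, and I did not touch it.

The gripper was open and clear of everything at hand-in. I saw no grip slip and no knocked wheel.

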